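# Load the culture dish into the stage-top heating chamber

## Robot

A 6-joint arm with a two-finger parallel gripper is mounted at the origin on the work surface. World frame = base frame: x ahead of the robot, y to its left, z up, the work surface at z = 0. Lengths are in mm, angles in rad, forces in N, time in s.
With the tool pointing down it reaches from about 400 to 925 mm from the base axis. Payload 12.5 kg.
Tool frame: the origin (TCP) lies on the mounting face of the last link; the fingertips stand 190 mm ahead of it and the grasp point (between the pads) lies 171 mm ahead of it (env.grasp_offset is the distance from the TCP to the grasp point, in mm); z points along the fingers, y is the direction in which the jaws open and shut (so a half turn about z gives the same grasp; the last joint's range is limited). The gripper opens to 95 mm and grips with 3 to 60 N. Pads are 20 mm wide; open, the fingers measure 119 mm over their backs; the gripper's body (75 mm by 180 mm) begins 59 mm behind the grasp point.
Start: joints at [1.152, 0.491, 1.559, -0, 1.092, -0.106], TCP at [192.304, 594.68, 404.761] pointing down, gripper open.
Joint ranges: [-3.1, 3.1], [-0.84, 2.19], [0.05, 2.79], [-1.13, 4.28], [0.06, 2.93], [-2.69, 2.69]. Speed limits (rad/s): [2.22, 2.22, 2.79, 3.14, 3.14, 3.14].

## Interface

Orientations are given as [roll, pitch, yaw] about the fixed x, y, z axes, in that order (R = Rz(yaw) Ry(pitch) Rx(roll)).
In Python, from cell import env, viewer gives the robot as it stands.
- The arm moves only by the tool play_rows, never from a script. Its argument "increments" is a list of rows, each an object of numbers: "dx", "dy", "dz": the shift along the tool's x, y, z in mm; "rx", "ry", "rz": the turn, a rotation vector about the tool's x, y, z in units of 6 degrees (1.0 is 6 degrees). A call has 1 to 8 rows; each row is the pose to reach, as a shift and turn from the pose measured when the call began, along the tool's axes at that moment; what a row does not reach only later rows make up. A row lasts 1/12 s, in which the tool goes at most 41.7 mm and 7.16 degrees, less where a joint would pass 70% of its speed; a pose out of reach is approached as far as the arm can. A call with a gripper value outside its range is refused whole. "fingers" is the opening, from 0 (shut) to 1 (fully open), set as the call begins (left out, the last holds). The fingers move at their own pace and stop on an object; the grip force is fixed at half the most. Time passes only in rows, so rows that repeat a pose let the fingers close. It gives the time, the measured TCP pose, the force and the opening at its end, in the units of the state.
- env.state(): the state, without advancing time (a new reading comes with each control period).
- viewer.read_camera(name): name is "scene" or "side" or "wrist"; returns a dict with "image" (400x640x3 uint8, red, green, blue), "fx", "fy", "cx", "cy" (pixels), "rvec" (rotation vector, rad) and "tvec" (3), from world to camera coordinates, as OpenCV has them. Camera axes: x right, y down, z forward; pixel columns grow to the right and rows downward; lengths in mm; the calibration is good to about 2 mm. A picture is of the moment at which its call begins. There is no depth.
- env.job_done(): hands the job in, once; it reports no verdict.
The state is a dict: "t": time; "joints": joint angles; "qvel": joint speeds; "tau": joint torques, N m; "eef_pos": TCP position; "tcp_rot": TCP orientation; "ft_force": force on the tool from outside, world axes, zero at the start; "moment": the same for the moment, N m; "opening": opening from 0.0 (shut) to 1.0 (fully open).
Only numpy, scipy, OpenCV 4.12 (cv2) and the standard library are available. Lean on these libraries where they do the work, as an engineer would, in place of code of your own. Each camera call takes 0.05 s, during which the arm holds its last target.

## Task

Get the open heating chamber ready for the microscope, building it up in this order: lay the adapter that fits the small culture dish in the round well, stand the dish in the adapter's bore, set the dark steel hold-down ring over the dish's rim, and cover it all with the lid, centred on the ring-shaped seal line. Each part must sit fully home and flat, the dish must be carried level, and the other adapter, the oil bottle, the lens case and the cover-slip box stay where they are.

Things in the scene. Friction and masses are not known exactly. Their poses are not given: they have to be found in the camera images.
- well (a point): Heating chamber: fixed dark metal block, 120 (its x) by 160 (its y) by 22 mm high, turned up to 17 degrees. In its top a round well, 68 mm across, 4 mm deep, with a light floor and a flat dark window disc in it; around it a grey seal line, 94 to 104 mm across, where the lid's foot stands. This point: centre of the well's floor, 18 mm above the bench, 4 mm below the block's top; z up.
- adapter_mid (a point): Adapter that fits the dish: loose aluminium disc, 62 mm across, 12 mm high, foot bevelled 2 mm; from above a bore 46 mm across, 5.5 mm deep to a ledge with a 30 mm hole (wall 8 mm thick). Lies right way up, about 70 g. Point: its centre, half-way up; z is its axis. Home on the well's floor its top is 8 mm above the block's top: grip it by its upper 7 mm.
- wide_adapter_mid (a point): The adapter for bigger dishes, not wanted: same aluminium disc, 62 mm across and 12 mm high, but with a bore of 57 mm and a 48 mm hole (thin wall, 2.5 mm). Loose. This point is its centre, half-way up. It stays where it is.
- dish_mid (a point): Small culture dish, lid off: loose open round dish of clear whitish plastic, 38 mm across, 13 mm high, wall 2 mm, foot bevelled 2 mm, 15 g, open side up. Point: its centre, half-way up; z is its axis. Home on the ledge in the adapter's bore, its rim is 7.5 mm above the adapter's top: grip it across the outside by its upper 7 mm.
- hold_ring_mid (a point): Hold-down ring: loose dark steel ring, 52 mm across, 12 mm high, 28 mm hole; below, a recess 46 mm across, 3 mm deep, drops over the dish's 38 mm rim. Lies right way up, about 100 g. Point: its centre, half-way up; z is its axis. Home on the dish, its underside is 3 mm below the dish's rim and 4.5 mm above the adapter's top.
- lid_grip (a point): The chamber's lid: a loose round black cover, 104 mm across and 34 mm high, hollow below (inside 96 mm across, 30 mm high), with a grey window collar on top, 56 mm across and 14 mm high, to hold it by; 160 g. This point is on its axis, half-way up the collar, 41 mm above the lid's foot; z up.
- oil_bottle_mid (a point): A small amber glass oil bottle with a black cap, 29 mm across and 60 mm high, loose, upright. This point is its centre, half-way up. It stays where it is.
- lens_case_mid (a point): A lens case, a black can with a clear cap, 43 mm across and 58 mm high, loose, upright. This point is its centre, half-way up. It stays where it is.
- slip_box_mid (a point): A whitish square cover-slip box, 31 by 31 mm and 20 mm high, loose. This point is its centre, half-way up. It stays where it is.
Not all that is in view belongs to the job. What is shaped like the part that bears lid_grip but orange is not meant.

How it is judged:
By the outcome, as a careful person would: the job done as asked, in the order asked, and still so for the second after the job is handed in, with the robot touching nothing.
It also fails if it takes over 109 s, if anything falls off the work surface, if the arm or the gripper's body presses on something with over 40 N, if the wrist force passes 120 N, or if a joint passes its speed limit or range.

## Working session

There is one attempt and no reset: what is moved stays moved. The work goes in short steps, Python scripts to look and compute and a tool call to move; the robot and the scene stay as the last step left them, time stands still between calls to the robot, and variables do not carry over. Pictures are saved under pics/ and viewed, and the job is handed in when it is done.

Besides the shell and the picture viewer there is one more tool, called as a command line: name --argument value ..., lists and objects as JSON in quotes. play_rows: Moves the arm, as the interface text tells. Its arguments: {"type":"object","properties":{"increments":{"type":"array","items":{"type":"object","properties":{"dx":{"type":"number"},"dy":{"type":"number"},"dz":{"type":"number"},"rx":{"type":"number"},"ry":{"type":"number"},"rz":{"type":"number"}}}},"fingers":{"type":"number"}},"required":["increments"]}

```bash
ls; mkdir -p pics; python3 - <<'E'
from cell import env, viewer
import cv2
print(env.state())
for n in ["scene","side","wrist"]:
    c=viewer.read_camera(n); cv2.imwrite(f"pics/a_{n}.png",c["image"][:,:,::-1])
    print(n,c["fx"],c["cx"],c["cy"],c["rvec"],c["tvec"])
E
```

```text
pics
{'t': 0.0, 'joints': array([ 1.15240661e+00,  4.91557658e-01,  1.55946109e+00,  1.25720500e-05,
        1.09171269e+00, -1.05593206e-01]), 'qvel': array([-0.00025013,  0.00077594,  0.00146275, -0.00039323,  0.00020575,
       -0.00037436]), 'tau': array([-3.64290991e-04, -6.12645006e+01, -2.58192819e+01,  6.93344395e-02,
        4.81501746e-02, -6.55046006e-05]), 'eef_pos': array([192.28337703, 594.64670162, 404.1588027 ]), 'tcp_rot': array([-3.14046138e+00, -1.31112903e-04,  2.82879027e+00]), 'ft_force': array([-0.86681926, -0.23233258,  0.52049915]), 'moment': array([ 0.02144347,  0.02990123, -0.02200577]), 'opening': 1.0016718335450854}
scene 488.0147400932302 322.4824974239648 199.46111919535235 [ 1.05389191  2.5239401  -0.93674692] [ 387.06088288 -277.85957013 1463.24142622]
side 497.808444196834 321.03529533115204 199.74591449001034 [ 2.22995099 -0.06845578  0.01622099] [-549.01548698   67.04043169 1374.55711604]
wrist 318.89234225693895 317.6594948817178 201.03328996495293 [-2.33886308 -1.70395582 -0.24905498] [-624.55591473  -33.07717624  392.26060696]
```

View pics/a_scene.png

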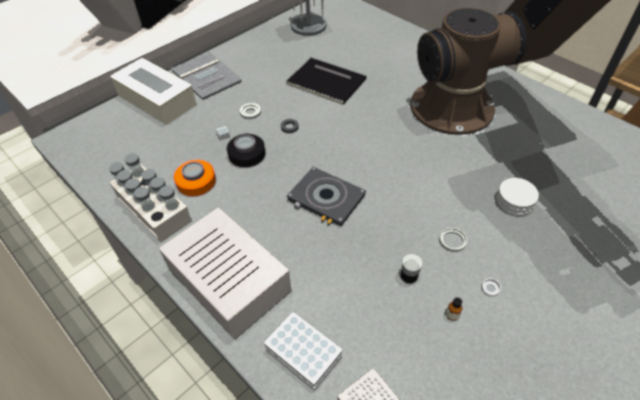

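View pics/a_side.png

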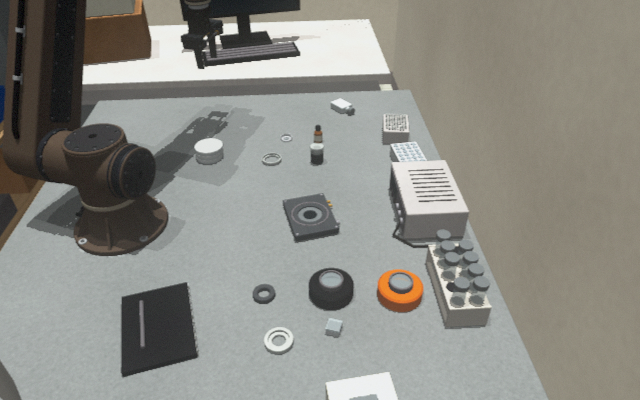

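View pics/a_wrist.png

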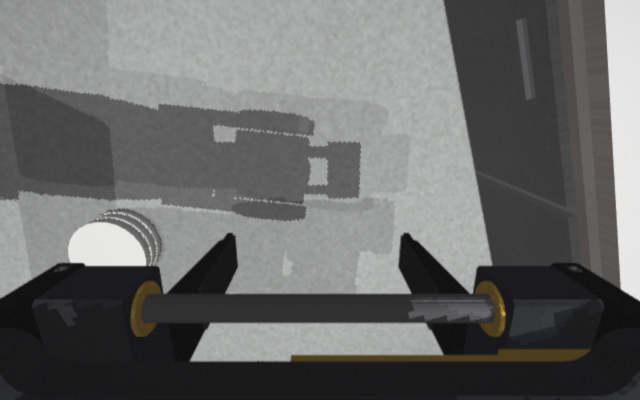

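```bash
cat > h.py <<'E'
import numpy as np, cv2
from cell import env, viewer
def cam(n):
    c=viewer.read_camera(n); c["K"]=np.array([[c["fx"],0,c["cx"]],[0,c["fy"],c["cy"]],[0,0,1]]); c["R"]=cv2.Rodrigues(np.array(c["rvec"],float))[0]; c["t"]=np.array(c["tvec"],float); return c
def ray(c,px,z):
    px=np.atleast_2d(px).astype(float)
    d=np.c_[px,np.ones(len(px))]@np.linalg.inv(c["K"]).T@c["R"]; o=-c["R"].T@c["t"]
    s=(z-o[2])/d[:,2]; return o+d*s[:,None]
def proj(c,P):
    p=cv2.projectPoints(np.atleast_2d(P).astype(float),c["R"] if 0 else np.array(c["rvec"],float),c["t"],c["K"],None)[0]; return p[:,0]
def crop(c,name,x0,y0,x1,y1,s):
    cv2.imwrite("pics/"+name+".png",cv2.resize(c["image"][y0:y1,x0:x1,::-1],None,fx=s,fy=s,interpolation=cv2.INTER_CUBIC))
E
python3 - <<'E'
from h import *
a=cam("scene"); b=cam("side")
crop(a,"b1",160,80,380,240,3.6); crop(a,"b2",380,170,540,330,3.6); crop(b,"b3",230,100,450,260,3.6); crop(b,"b4",230,250,430,370,4)
P=dict(ad=((250,110),(279,340),12),hr=((290,126),(263,292),12),lid=((243,142),(331,277),48),blk=((326,194),(311,215),20),wide=((453,239),(271,158),10),dish=((491,287),(287,137),10),slip=((223,132),(334,327),10),lens=((411,263),(317,147),55),oil=((456,300),(318,128),60))
for k,(p,q,z) in P.items(): print(k,ray(a,p,z)[0].round(0),ray(b,q,z)[0].round(0))
E
```

```text
ad [ 439. -413.   12.] [ 438. -421.   12.]
hr [ 404. -275.   12.] [ 399. -285.   12.]
lid [ 562. -286.   48.] [ 558. -282.   48.]
blk [521. -14.  20.] [521. -22.  20.]
wide [407. 290.  10.] [404. 289.  10.]
dish [455. 423.  10.] [456. 417.  10.]
slip [ 553. -395.   10.] [ 556. -393.   10.]
lens [554. 276.  55.] [553. 272.  55.]
oil [563. 397.  60.] [562. 383.  60.]
```

```bash
python3 - <<'E'
import cv2,numpy as np
i=[cv2.resize(cv2.imread(f"pics/b{k}.png"),(400,300)) for k in (1,2,3,4)]
cv2.imwrite("pics/b5.png",np.vstack([np.hstack(i[:2]),np.hstack(i[2:])]))
E
```

```text
(no output)
```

View pics/b5.png

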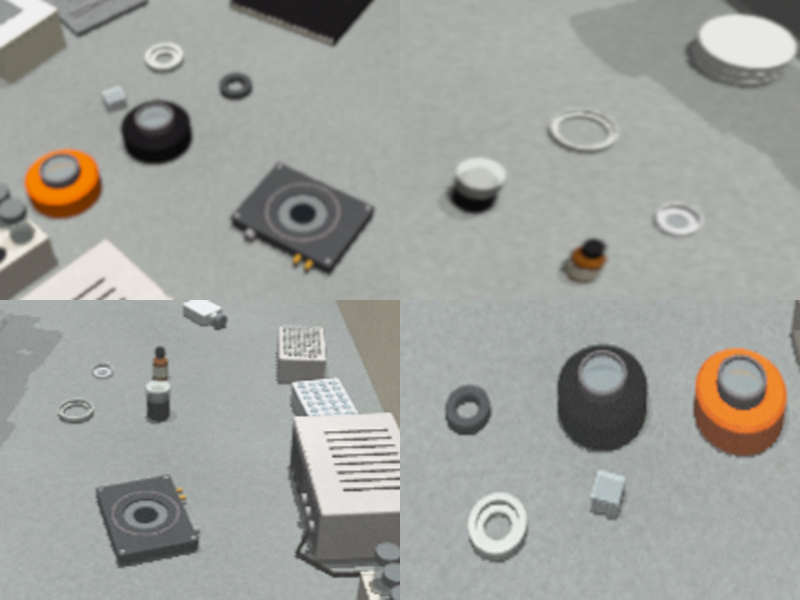

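The parts, as seen in the enlarged crops:
- **Adapters:** the one in scene (250,110) has a thick wall and a small hole, so it is the wanted 46 mm bore. The one at (453,239) has a thin wall, so it is the wide adapter.
- **Lids:** the black one is at (246,150). The orange one at (195,177) is the decoy.
- **Dish and discs:** the small dish is at (491,287). The stack at (518,195) is unrelated.
- **Hold-down ring:** the dark ring at (290,126).

```bash
cat >> h.py <<'E'
from scipy.spatial.transform import Rotation as Rot
def tool():
    s=env.state(); return np.array(s["eef_pos"]),Rot.from_euler("xyz",s["tcp_rot"]),s
def inc(xyz,yaw=np.pi/2):
    p,R,s=tool(); d=R.inv().apply(np.array(xyz,float)-p); r=(R.inv()*Rot.from_euler("xyz",[np.pi,0,yaw])).as_rotvec(degrees=True)/6
    print("to",xyz,"inc",d.round(1),r.round(2),"t",round(s["t"],2))
E
python3 - <<'E'
from h import *
c=cam("wrist"); p,R,s=tool()
print("cam in tool",R.inv().apply(-c["R"].T@c["t"]-p).round(1)); print((R.inv().as_matrix()@c["R"].T).round(3))
inc([460,120,405],2.2); inc([438,-417,405])
E
```

```text
cam in tool [82.1  0.2 20.2]
[[ 0.001 -0.957 -0.288]
 [ 1.     0.001 -0.   ]
 [ 0.001 -0.288  0.957]]
to [460, 120, 405] inc [-4.008e+02 -3.693e+02 -3.000e-01] [-0.    0.    6.01] t 0.3
to [438, -417, 405] inc [-5.45e+02 -8.87e+02 -2.00e-01] [-0.    0.   12.01] t 0.3
```

play_rows --increments '[{"dx":-27,"dy":-25,"rz":0.5},{"dx":-54,"dy":-50,"rz":1},{"dx":-81,"dy":-75,"rz":1.5},{"dx":-108,"dy":-100,"rz":2},{"dx":-135,"dy":-125,"rz":2.5},{"dx":-165,"dy":-150,"rz":3},{"dx":-195,"dy":-180,"rz":3.5},{"dx":-220,"dy":-205,"rz":4}]'

```text
invalid input
```

```bash
python3 - <<'E'
from h import *
print(tool()[0]);inc([460,120,405],2.0); inc([438,-417,405])
E
```

```text
[192.30307322 594.67763655 404.53579016]
to [460, 120, 405] inc [-4.008e+02 -3.693e+02 -3.000e-01] [-0.    0.    7.91] t 0.3
to [438, -417, 405] inc [-5.45e+02 -8.87e+02 -2.00e-01] [-0.    0.   12.01] t 0.3
```

play_rows --increments '[{"dx":-27,"dy":-25,"dz":0,"rx":0,"ry":0,"rz":0.5},{"dx":-54,"dy":-50,"dz":0,"rx":0,"ry":0,"rz":1},{"dx":-81,"dy":-75,"dz":0,"rx":0,"ry":0,"rz":1.5},{"dx":-108,"dy":-100,"dz":0,"rx":0,"ry":0,"rz":2},{"dx":-135,"dy":-125,"dz":0,"rx":0,"ry":0,"rz":2.5},{"dx":-165,"dy":-150,"dz":0,"rx":0,"ry":0,"rz":3},{"dx":-195,"dy":-180,"dz":0,"rx":0,"ry":0,"rz":3.5},{"dx":-220,"dy":-205,"dz":0,"rx":0,"ry":0,"rz":4}]' --fingers 1

```text
t: 0.97
eef_pos: [339.1, 329.9, 404.7]
tcp_rot: [-3.142, 0.0, 2.407]
ft_force: [0.7, 0.2, 0.4]
opening: 1.002
```

```bash
python3 - <<'E'
from h import *
print(tool()[0]);inc([460,120,405],2.0); inc([438,-417,405])
E
```

```text
[339.10838688 329.93167526 404.71525313]
to [460, 120, 405] inc [-2.304e+02 -7.490e+01 -2.000e-01] [-0.    0.    3.89] t 0.97
to [438, -417, 405] inc [-5.738e+02 -4.883e+02 -1.000e-01] [0.   0.   7.99] t 0.97
```

play_rows --increments '[{"dx":-38,"dy":-13,"rz":0.6},{"dx":-76,"dy":-26,"rz":1.2},{"dx":-114,"dy":-38,"rz":1.8},{"dx":-152,"dy":-50,"rz":2.4},{"dx":-190,"dy":-63,"rz":3},{"dx":-230,"dy":-75,"rz":3.6},{"dx":-260,"dy":-105,"rz":4.2},{"dx":-285,"dy":-135,"rz":4.8}]' --fingers 1

```text
invalid input
```

```bash
python3 - <<'E'
from h import *
print(tool()[0]);inc([490,-40,405]); inc([438,-417,405])
E
```

```text
[339.10838688 329.93167526 404.71525313]
to [490, -40, 405] inc [-3.599e+02 -1.735e+02 -2.000e-01] [0.   0.   7.99] t 0.97
to [438, -417, 405] inc [-5.738e+02 -4.883e+02 -1.000e-01] [0.   0.   7.99] t 0.97
```

All keys are needed.

play_rows --increments '[{"dx":-38,"dy":-13,"dz":0,"rx":0,"ry":0,"rz":0.9},{"dx":-76,"dy":-26,"dz":0,"rx":0,"ry":0,"rz":1.8},{"dx":-114,"dy":-38,"dz":0,"rx":0,"ry":0,"rz":2.7},{"dx":-152,"dy":-50,"dz":0,"rx":0,"ry":0,"rz":3.6},{"dx":-190,"dy":-63,"dz":0,"rx":0,"ry":0,"rz":4.5},{"dx":-230,"dy":-80,"dz":0,"rx":0,"ry":0,"rz":5.4},{"dx":-262,"dy":-105,"dz":0,"rx":0,"ry":0,"rz":6.3},{"dx":-290,"dy":-132,"dz":0,"rx":0,"ry":0,"rz":7.2}]'

```text
t: 1.63
eef_pos: [466.7, 35.5, 404.8]
tcp_rot: [3.141, 0.0, 1.649]
ft_force: [1.1, -0.5, 0.4]
opening: 1.0
```

```bash
python3 - <<'E'
from h import *
print(tool()[0]);inc([490,-40,405]); inc([438,-417,405])
E
```

```text
[466.70773812  35.48036922 404.7842868 ]
to [490, -40, 405] inc [-77.1  17.4  -0.2] [0.01 0.   0.74] t 1.63
to [438, -417, 405] inc [-4.489e+02 -6.380e+01 -1.000e-01] [0.01 0.   0.74] t 1.63
```

play_rows --increments '[{"dx":-30,"dy":30,"dz":0,"rx":0,"ry":0,"rz":0.75},{"dx":-57,"dy":50,"dz":0,"rx":0,"ry":0,"rz":0.75},{"dx":-57,"dy":50,"dz":0,"rx":0,"ry":0,"rz":0.75},{"dx":-57,"dy":50,"dz":0,"rx":0,"ry":0,"rz":0.75},{"dx":-57,"dy":50,"dz":0,"rx":0,"ry":0,"rz":0.75}]'

```text
t: 2.05
eef_pos: [520.6, -17.3, 404.5]
tcp_rot: [-3.141, 0.0, 1.57]
ft_force: [0.0, 0.3, -0.2]
opening: 0.999
```

```bash
python3 - <<'E'
from h import *
c=cam("wrist"); cv2.imwrite("pics/c1.png",c["image"][:,:,::-1]); p,R,s=tool(); print(p,s["tcp_rot"],s["t"])
print("grasp-axis pt at z22 px",proj(c,[p[0],p[1],22]), "cam in tool",R.inv().apply(-c["R"].T@c["t"]-p).round(1))
inc([438,-417,405])
E
```

```text
[520.41918889 -16.85540873 404.73581925] [3.14156519e+00 1.33632876e-04 1.57072768e+00] 2.1
grasp-axis pt at z22 px [[317.79262055 177.99869609]] cam in tool [81.5  0.  20.3]
to [438, -417, 405] inc [-4.002e+02 -8.240e+01 -2.000e-01] [ 0.  0. -0.] t 2.1
```

View pics/c1.png

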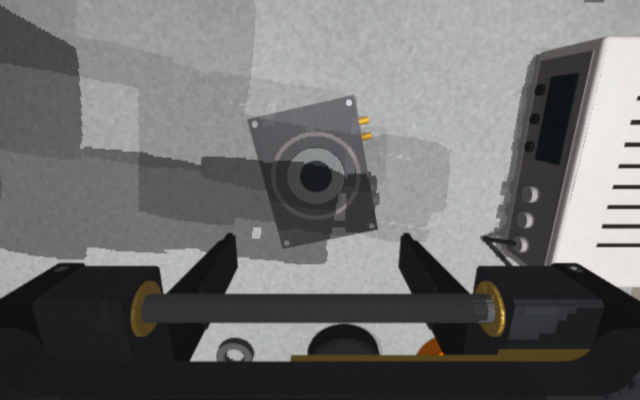

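```bash
cat >> h.py <<'E'
def ell(c,px,zfun,rmax=90,lo=30,hi=90,minlen=25):
    """ellipses through Canny edge contours near px; centre rays at z"""
    g=cv2.GaussianBlur(cv2.cvtColor(c["image"],cv2.COLOR_RGB2GRAY),(3,3),0)
    s=3; x0,y0=[int(v)-rmax for v in px]; x0=max(x0,0);y0=max(y0,0)
    sub=cv2.resize(g[y0:y0+2*rmax,x0:x0+2*rmax],None,fx=s,fy=s,interpolation=cv2.INTER_CUBIC)
    e=cv2.Canny(sub,lo,hi); cs,_=cv2.findContours(e,cv2.RETR_LIST,cv2.CHAIN_APPROX_NONE)
    out=[]
    for k in cs:
        if len(k)<minlen*s: continue
        k=(k[:,0].astype(float)+.5)/s-.5+[x0,y0]
        # fit circle on the plane z
        for z in np.atleast_1d(zfun):
            w=ray(c,k,z)[:,:2]; A=np.c_[2*w,np.ones(len(w))]; q=np.linalg.lstsq(A,(w**2).sum(1),rcond=None)[0]
            r=np.sqrt(q[2]+q[:2]@q[:2]); res=np.abs(np.hypot(*(w-q[:2]).T)-r); 
            ang=np.unique((np.degrees(np.arctan2(*(w-q[:2]).T))//10)).size*10
            if np.median(res)<1.2 and ang>150: out.append((round(2*r,1),q[:2].round(1).tolist(),z,ang,round(float(res.mean()),2)))
    for o in sorted(set(map(str,out))): print(o)
E
python3 - <<'E'
from h import *
c=cam("wrist"); ell(c,(316,177),[18,22])
E
```

```text
(np.float64(10.5), [445.9, -82.1], np.int64(22), 220, 0.28)
(np.float64(10.6), [445.1, -83.8], np.int64(18), 220, 0.29)
(np.float64(11.0), [444.1, -87.1], np.int64(22), 200, 0.44)
(np.float64(11.2), [443.2, -88.8], np.int64(18), 200, 0.45)
```

```bash
python3 - <<'E'
from h import *
c=cam("wrist"); 
for lo,hi in ((10,30),(15,60),(40,160)): print(lo,hi); ell(c,(316,177),[18,22],rmax=60,lo=lo,hi=hi)
crop(c,"c2",256,117,376,237,5)
E
```

```text
10 30
(np.float64(13.2), [445.3, -82.2], np.int64(22), 170, 0.59)
(np.float64(13.4), [444.5, -83.9], np.int64(18), 170, 0.6)
(np.float64(14.4), [570.7, -5.3], np.int64(22), 160, 0.62)
(np.float64(14.6), [571.2, -6.1], np.int64(18), 160, 0.63)
15 60
(np.float64(13.2), [445.3, -82.2], np.int64(22), 170, 0.59)
(np.float64(13.4), [444.5, -83.9], np.int64(18), 170, 0.6)
(np.float64(14.4), [570.7, -5.3], np.int64(22), 160, 0.62)
(np.float64(14.6), [571.2, -6.1], np.int64(18), 160, 0.63)
40 160
```

View pics/c2.png

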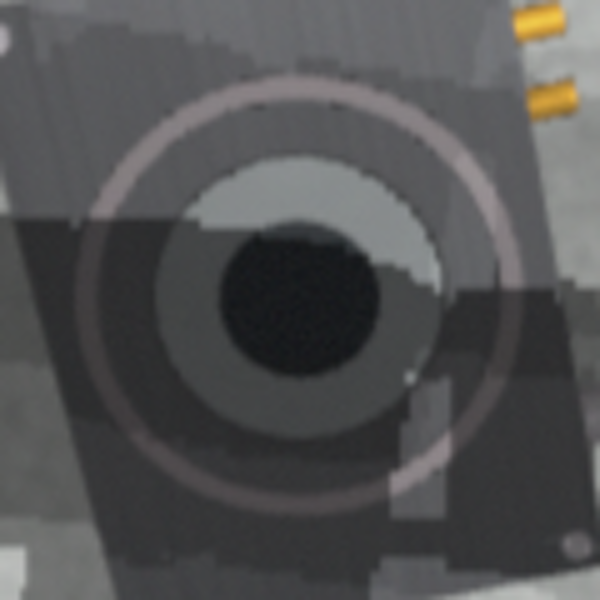

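```bash
cat >> h.py <<'E'
def box(c,l,r,t,b,z,s=1,o=(0,0)):
    mx,my=(l+r)/2,(t+b)/2
    px=np.array([(l,my),(r,my),(mx,t),(mx,b)],float)
    px=(px+.5)/s-.5+np.array(o); w=ray(c,px,z)
    print("width",np.linalg.norm(w[0]-w[1]).round(1),"height",np.linalg.norm(w[2]-w[3]).round(1),"centre",((w[0]+w[1]).round(2)/2*[1,0,0]+(w[2]+w[3])/2*[0,1,0]).round(1), w.mean(0).round(1)); 
E
python3 - <<'E'
from h import *
c=cam("wrist"); o=(256,117)
box(c,75,524,73,517,22,5,o);box(c,219,380,221,378,18,5,o);box(c,155,442,155,439,22,5,o)
print(tool()[0]); inc([438,-417,405])
E
```

```text
width 104.2 height 105.3 centre [517.9 -15.6   0. ] [517.9 -14.5  22. ]
width 37.8 height 37.7 centre [517.9 -15.6   0. ] [517.9 -15.5  18. ]
width 66.6 height 67.4 centre [517.7 -14.8   0. ] [517.7 -14.3  22. ]
[520.48382112 -16.52038436 405.06876709]
to [438, -417, 405] inc [-4.004e+02 -8.280e+01  1.000e-01] [0.01 0.   0.01] t 2.25
```

play_rows --increments '[{"dx":-40,"dy":-8,"dz":0,"rx":0,"ry":0,"rz":0},{"dx":-80,"dy":-16,"dz":0,"rx":0,"ry":0,"rz":0},{"dx":-120,"dy":-25,"dz":0,"rx":0,"ry":0,"rz":0},{"dx":-160,"dy":-33,"dz":0,"rx":0,"ry":0,"rz":0},{"dx":-200,"dy":-41,"dz":0,"rx":0,"ry":0,"rz":0},{"dx":-240,"dy":-50,"dz":0,"rx":0,"ry":0,"rz":0},{"dx":-280,"dy":-58,"dz":0,"rx":0,"ry":0,"rz":0},{"dx":-320,"dy":-66,"dz":0,"rx":0,"ry":0,"rz":0}]'

```text
t: 2.92
eef_pos: [454.0, -337.7, 405.5]
tcp_rot: [3.14, 0.001, 1.573]
ft_force: [0.4, 0.1, -0.1]
opening: 1.001
```

```bash
python3 - <<'E'
from h import *
print(tool()[0]); inc([438,-417,405])
E
```

```text
[ 454.04625281 -337.67228131  405.50275194]
to [438, -417, 405] inc [-79.3 -16.2   0.5] [0.01 0.01 0.02] t 2.92
```

play_rows --increments '[{"dx":-40,"dy":-8,"dz":0,"rx":0,"ry":0,"rz":0},{"dx":-79,"dy":-16,"dz":0,"rx":0,"ry":0,"rz":0},{"dx":-79,"dy":-16,"dz":0,"rx":0,"ry":0,"rz":0},{"dx":-79,"dy":-16,"dz":0,"rx":0,"ry":0,"rz":0},{"dx":-79,"dy":-16,"dz":0,"rx":0,"ry":0,"rz":0}]'

```text
t: 3.33
eef_pos: [438.3, -415.8, 405.5]
tcp_rot: [3.141, -0.0, 1.573]
ft_force: [-0.3, 0.1, 1.2]
opening: 1.004
```

```bash
python3 - <<'E'
from h import *
c=cam("wrist"); cv2.imwrite("pics/d1.png",c["image"][:,:,::-1]); p,R,s=tool(); print(p,s["tcp_rot"])
print(proj(c,[p[0],p[1],12])); crop(c,"d2",258,118,378,238,5); ell(c,proj(c,[p[0],p[1],12])[0],[12],rmax=60)
E
```

```text
[ 438.56656964 -415.36844422  405.64171779] [3.14045084e+00 2.16042289e-04 1.57381880e+00]
[[317.76066828 176.03059771]]
```

View pics/d1.png

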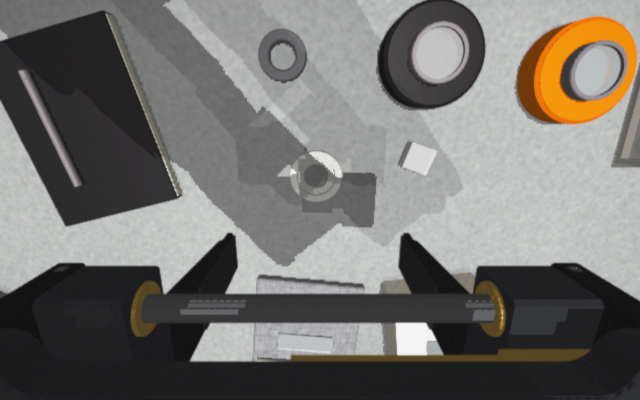

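View pics/d2.png

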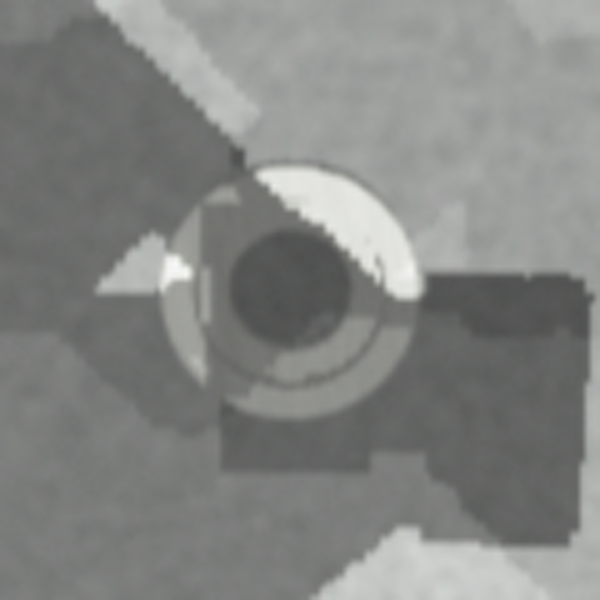

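```bash
python3 - <<'E'
from h import *
c=cam("wrist"); o=(258,118)
box(c,161,426,163,420,12,5,o);box(c,231,350,229,348,6.5,5,o)
inc([437.3,-413.7,260])
E
```

```text
width 63.3 height 62.7 centre [ 437.1 -415.6    0. ] [ 437.1 -415.3   12. ]
width 28.8 height 29.4 centre [ 436.4 -415.5    0. ] [ 436.4 -415.4    6.5]
to [437.3, -413.7, 260] inc [  1.6  -1.6 145.8] [0.01 0.   0.03] t 3.43
```

play_rows --increments '[{"dx":0,"dy":-1.5,"dz":40,"rx":0,"ry":0,"rz":0},{"dx":0,"dy":-1.5,"dz":80,"rx":0,"ry":0,"rz":0},{"dx":0,"dy":-1.5,"dz":120,"rx":0,"ry":0,"rz":0},{"dx":0,"dy":-1.5,"dz":160,"rx":0,"ry":0,"rz":0},{"dx":0,"dy":-1.5,"dz":185,"rx":0,"ry":0,"rz":0},{"dx":0,"dy":-1.5,"dz":195,"rx":0,"ry":0,"rz":0},{"dx":0,"dy":-1.5,"dz":195,"rx":0,"ry":0,"rz":0}]'

```text
t: 4.02
eef_pos: [437.8, -414.2, 209.1]
tcp_rot: [-3.141, -0.002, 1.576]
ft_force: [0.1, 0.2, 0.0]
opening: 0.999
```

```bash
python3 - <<'E'
from h import *
c=cam("wrist"); cv2.imwrite("pics/d3.png",c["image"][:,:,::-1]); p,R,s=tool(); print(p,s["tcp_rot"],s["ft_force"])
inc([437,-415.5,196.8])
E
```

```text
[ 438.0306849  -414.70284601  210.96431374] [ 3.14080000e+00 -1.65644354e-04  1.57544602e+00] [-0.15266091  0.46351607  0.24614997]
to [437, -415.5, 196.8] inc [-0.8 -1.  14.2] [ 0.01 -0.    0.04] t 4.07
```

View pics/d3.png

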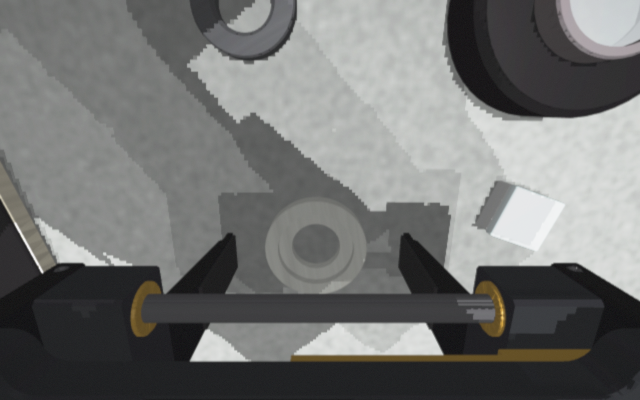

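play_rows --increments '[{"dx":-0.8,"dy":-0.8,"dz":8,"rx":0,"ry":0,"rz":0},{"dx":-0.8,"dy":-0.8,"dz":14,"rx":0,"ry":0,"rz":0},{"dx":-0.8,"dy":-0.8,"dz":14,"rx":0,"ry":0,"rz":0},{"dx":-0.8,"dy":-0.8,"dz":14,"rx":0,"ry":0,"rz":0}]'

```text
t: 4.4
eef_pos: [437.3, -415.5, 197.6]
tcp_rot: [3.14, 0.0, 1.576]
ft_force: [0.1, 0.6, -0.3]
opening: 1.001
```

```bash
cat >> h.py <<'E'
def st(n=4):
    P=[]
    for i in range(n):
        viewer.read_camera("wrist"); s=env.state(); P.append(s["eef_pos"])
    print("mean",np.mean(P,0).round(2),"std",np.std(P,0).round(2),"F",np.round(s["ft_force"],1),"op",round(s["opening"],3),"rot",np.round(s["tcp_rot"],4),"t",round(s["t"],2)); return np.mean(P,0)
E
python3 -c "
from h import *
st()"
```

```text
mean [ 437.3  -415.58  197.54] std [0.01 0.02 0.06] F [ 0.9  0.6 -0.6] op 1.0 rot [3.1404e+00 4.0000e-04 1.5754e+00] t 4.6
```

play_rows --increments '[{"dx":0,"dy":0,"dz":1,"rx":0,"ry":0,"rz":0},{"dx":0,"dy":0,"dz":1,"rx":0,"ry":0,"rz":0}]'

```text
t: 4.77
eef_pos: [437.3, -415.6, 196.6]
tcp_rot: [3.14, 0.001, 1.575]
ft_force: [0.5, 0.3, 1.1]
opening: 1.005
```

play_rows --increments '[{"dx":0,"dy":0,"dz":0,"rx":0,"ry":0,"rz":0},{"dx":0,"dy":0,"dz":0,"rx":0,"ry":0,"rz":0},{"dx":0,"dy":0,"dz":0,"rx":0,"ry":0,"rz":0},{"dx":0,"dy":0,"dz":0,"rx":0,"ry":0,"rz":0},{"dx":0,"dy":0,"dz":0,"rx":0,"ry":0,"rz":0}]' --fingers 0.5

```text
t: 5.18
eef_pos: [437.3, -415.6, 196.5]
tcp_rot: [3.14, 0.001, 1.575]
ft_force: [-0.3, -0.3, -0.6]
opening: 0.705
```

```bash
python3 -c "
from h import *
st(2);inc([518,-15.5,300])"
```

```text
mean [ 437.26 -415.62  196.53] std [0.01 0.01 0.01] F [-0.5  0.9  0.5] op 0.639 rot [3.1403e+00 5.0000e-04 1.5754e+00] t 5.28
to [518, -15.5, 300] inc [ 399.7   82.7 -103.6] [0.01 0.   0.04] t 5.28
```

play_rows --increments '[{"dx":0,"dy":0,"dz":0,"rx":0,"ry":0,"rz":0},{"dx":0,"dy":0,"dz":-5,"rx":0,"ry":0,"rz":0},{"dx":0,"dy":0,"dz":-25,"rx":0,"ry":0,"rz":0},{"dx":0,"dy":0,"dz":-60,"rx":0,"ry":0,"rz":0},{"dx":0,"dy":0,"dz":-90,"rx":0,"ry":0,"rz":0},{"dx":0,"dy":0,"dz":-100,"rx":0,"ry":0,"rz":0}]' --fingers 0.4

```text
t: 5.78
eef_pos: [437.4, -415.8, 300.8]
tcp_rot: [3.137, 0.005, 1.575]
ft_force: [-0.5, -1.3, 0.8]
opening: 0.639
```

```bash
python3 - <<'E'
from h import *
c=cam("wrist"); cv2.imwrite("pics/d4.png",c["image"][:,:,::-1])
st(1);inc([518,-15.5,300])
E
```

```text
mean [ 437.2  -415.59  298.53] std [0. 0. 0.] F [-0.5 -0.1 -1.3] op 0.645 rot [3.1378 0.0035 1.5754] t 5.88
to [518, -15.5, 300] inc [399.7  82.7  -2.5] [0.04 0.03 0.04] t 5.88
```

View pics/d4.png

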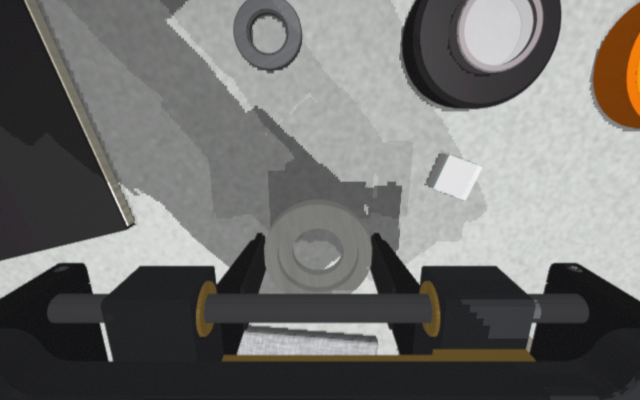

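play_rows --increments '[{"dx":25,"dy":5,"dz":0,"rx":0.02,"ry":0.02,"rz":0.04},{"dx":62,"dy":13,"dz":0,"rx":0.02,"ry":0.02,"rz":0.04},{"dx":102,"dy":21,"dz":0,"rx":0.02,"ry":0.02,"rz":0.04},{"dx":142,"dy":29,"dz":0,"rx":0.02,"ry":0.02,"rz":0.04},{"dx":182,"dy":38,"dz":0,"rx":0.02,"ry":0.02,"rz":0.04},{"dx":222,"dy":46,"dz":0,"rx":0.02,"ry":0.02,"rz":0.04},{"dx":262,"dy":54,"dz":0,"rx":0.02,"ry":0.02,"rz":0.04},{"dx":302,"dy":62,"dz":0,"rx":0.02,"ry":0.02,"rz":0.04}]'

```text
t: 6.55
eef_pos: [497.5, -111.3, 296.1]
tcp_rot: [-3.141, 0.0, 1.571]
ft_force: [0.4, 1.5, -0.4]
opening: 0.639
```

```bash
python3 - <<'E'
from h import *
inc([518,-15.5,260])
E
```

```text
to [518, -15.5, 260] inc [95.8 20.6 36.1] [-0.01  0.    0.  ] t 6.55
```

play_rows --increments '[{"dx":40,"dy":9,"dz":15,"rx":0,"ry":0,"rz":0},{"dx":75,"dy":17,"dz":30,"rx":0,"ry":0,"rz":0},{"dx":95.8,"dy":20.6,"dz":45,"rx":0,"ry":0,"rz":0},{"dx":95.8,"dy":20.6,"dz":50,"rx":0,"ry":0,"rz":0},{"dx":95.8,"dy":20.6,"dz":50,"rx":0,"ry":0,"rz":0},{"dx":95.8,"dy":20.6,"dz":50,"rx":0,"ry":0,"rz":0}]'

```text
t: 7.05
eef_pos: [517.8, -15.9, 245.1]
tcp_rot: [-3.139, 0.0, 1.571]
ft_force: [-0.3, -0.8, -0.5]
opening: 0.641
```

```bash
python3 - <<'E'
from h import *
c=cam("wrist"); cv2.imwrite("pics/e1.png",c["image"][:,:,::-1])
st(1);inc([518,-15.5,214.5])
p=tool()[0]; print("tip proj",proj(c,[[p[0]+33,p[1],p[2]-190],[p[0]-33,p[1],p[2]-190]]))
E
```

```text
mean [517.98 -16.53 246.09] std [0. 0. 0.] F [ 0.   0.3 -0.4] op 0.637 rot [-3.1409e+00  5.0000e-04  1.5696e+00] t 7.15
to [518, -15.5, 214.5] inc [ 1.   0.  31.6] [-0.01  0.   -0.01] t 7.15
tip proj [[375.96352871 253.24579321]
 [262.51612193 252.9455733 ]]
```

View pics/e1.png

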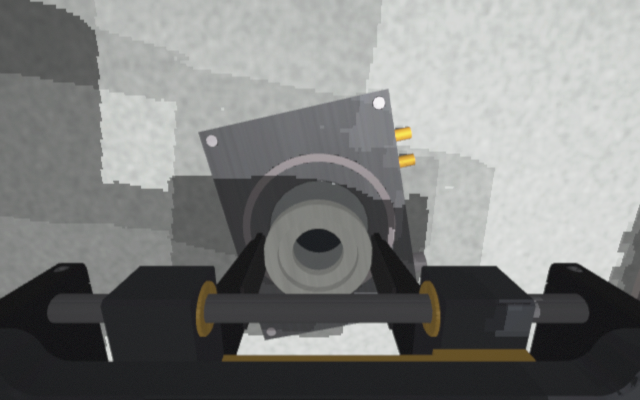

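```bash
python3 - <<'E'
from h import *
im=cv2.imread("pics/e1.png")
cv2.imwrite("pics/e2.png",cv2.resize(im[140:300,230:410],None,fx=4.4,fy=4.4,interpolation=cv2.INTER_CUBIC))
E
```

```text
(no output)
```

View pics/e2.png

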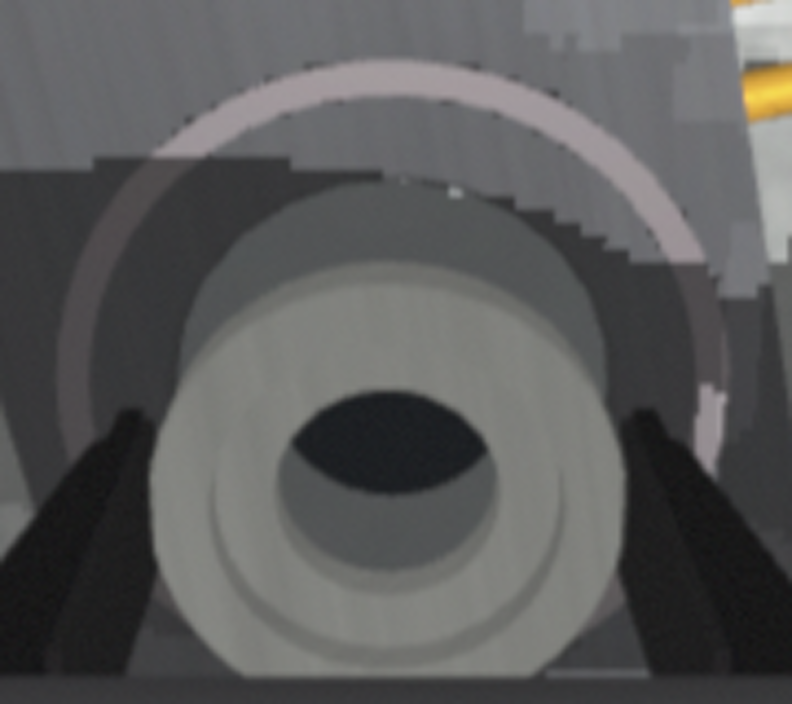

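```bash
cat >> h.py <<'E'
def circ(c,pts,z,s=1,o=(0,0),r=None):
    px=(np.array(pts,float)+.5)/s-.5+np.array(o); w=ray(c,px,z)[:,:2]
    from scipy.optimize import least_squares
    if r: q=least_squares(lambda q:np.hypot(*(w-q).T)-r,w.mean(0)+[0,.1]); print("centre",q.x.round(1),"res",q.fun.round(1))
    else: q=least_squares(lambda q:np.hypot(*(w-q[:2]).T)-q[2],[*w.mean(0),30]); print("centre",q.x[:2].round(1),"diam",(2*q.x[2]).round(1),"res",q.fun.round(1))
    return q.x
E
python3 - <<'E'
from h import *
c=cam("wrist"); s=4.4;o=(230,140); p=tool()[0]; print(p)
circ(c,[(57,350),(727,350),(392,58),(160,150),(693,235)],22,s,o)
circ(c,[(57,350),(727,350),(392,58),(160,150),(693,235)],22,s,o,52)
zt=p[2]-184.5
circ(c,[(150,480),(627,480),(388,282)],zt,s,o,31)
circ(c,[(278,485),(497,485),(388,390),(388,595)],zt-5.5,s,o)
circ(c,[(210,490),(563,490),(388,667)],zt,s,o,23)
E
```

```text
[517.97956818 -16.57812037 246.31319456]
centre [518.3 -16.5] diam 104.4 res [ 0.1  0.   0.2 -0.3 -0.1]
centre [518.4 -16.2] res [ 0.3  0.2  0.2 -0.3 -0. ]
centre [517.8 -16.7] res [-0.1 -0.1  0. ]
centre [517.6 -17. ] diam 29.5 res [-0.2 -0.2  0.2  0.2]
centre [517.5 -16.6] res [-0.2 -0.2 -0. ]
```

play_rows --increments '[{"dx":0.3,"dy":0.5,"dz":10,"rx":0,"ry":0,"rz":0},{"dx":0.3,"dy":0.5,"dz":18,"rx":0,"ry":0,"rz":0},{"dx":0.3,"dy":0.5,"dz":24,"rx":0,"ry":0,"rz":0},{"dx":0.3,"dy":0.5,"dz":28,"rx":0,"ry":0,"rz":0},{"dx":0.3,"dy":0.5,"dz":30,"rx":0,"ry":0,"rz":0},{"dx":0.3,"dy":0.5,"dz":30,"rx":0,"ry":0,"rz":0}]'

```text
t: 7.7
eef_pos: [518.4, -16.4, 215.7]
tcp_rot: [-3.14, 0.0, 1.569]
ft_force: [-0.5, -0.5, -0.2]
opening: 0.642
```

```bash
python3 - <<'E'
from h import *
st(2)
E
```

```text
mean [518.5  -16.3  216.17] std [0.02 0.01 0.13] F [-0.4 -0.4 -0.4] op 0.64 rot [-3.1413e+00  6.0000e-04  1.5695e+00] t 7.8
```

play_rows --increments '[{"dx":0,"dy":0,"dz":1.0,"rx":0,"ry":0,"rz":0},{"dx":0,"dy":0,"dz":1.7,"rx":0,"ry":0,"rz":0},{"dx":0,"dy":0,"dz":1.9,"rx":0,"ry":0,"rz":0},{"dx":0,"dy":0,"dz":1.9,"rx":0,"ry":0,"rz":0}]'

```text
t: 8.13
eef_pos: [518.5, -16.3, 214.5]
tcp_rot: [-3.142, 0.001, 1.569]
ft_force: [1.7, -0.7, 0.5]
opening: 0.64
```

```bash
python3 - <<'E'
from h import *
st(2)
E
```

```text
mean [518.55 -16.27 214.54] std [0.01 0.01 0.01] F [ 0.3  0.  -1.2] op 0.64 rot [-3.1415e+00  6.0000e-04  1.5694e+00] t 8.23
```

play_rows --increments '[{"dx":0,"dy":0,"dz":0.2,"rx":0,"ry":0,"rz":0},{"dx":0,"dy":0,"dz":0.2,"rx":0,"ry":0,"rz":0},{"dx":0,"dy":0,"dz":0.2,"rx":0,"ry":0,"rz":0},{"dx":0,"dy":0,"dz":0.2,"rx":0,"ry":0,"rz":0}]' --fingers 0.9

```text
t: 8.57
eef_pos: [518.6, -16.3, 214.4]
tcp_rot: [3.142, 0.001, 1.569]
ft_force: [-0.3, 0.2, 0.3]
opening: 0.858
```

play_rows --increments '[{"dx":0,"dy":0,"dz":-10,"rx":0,"ry":0,"rz":0},{"dx":0,"dy":0,"dz":-40,"rx":0,"ry":0,"rz":0},{"dx":0,"dy":0,"dz":-80,"rx":0,"ry":0,"rz":0},{"dx":0,"dy":0,"dz":-120,"rx":0,"ry":0,"rz":0},{"dx":0,"dy":0,"dz":-160,"rx":0,"ry":0,"rz":0},{"dx":0,"dy":0,"dz":-190,"rx":0,"ry":0,"rz":0},{"dx":0,"dy":0,"dz":-190,"rx":0,"ry":0,"rz":0},{"dx":0,"dy":0,"dz":-190,"rx":0,"ry":0,"rz":0}]'

```text
t: 9.23
eef_pos: [518.1, -16.0, 406.4]
tcp_rot: [3.138, 0.001, 1.57]
ft_force: [0.1, 0.1, -0.5]
opening: 0.9
```

```bash
python3 - <<'E'
from h import *
st(1)
c=cam("wrist"); crop(c,"f1",258,118,378,238,5)
b=cam("side"); crop(b,"f2",270,185,350,245,7)
inc([455,420,405])
E
```

```text
mean [518.06 -16.09 404.89] std [0. 0. 0.] F [-0.6  0.5 -0.3] op 0.9 rot [3.1406e+00 8.0000e-04 1.5695e+00] t 9.28
to [455, 420, 405] inc [436.  -63.9  -1.6] [-0.02  0.   -0.01] t 9.38
```

View pics/f1.png

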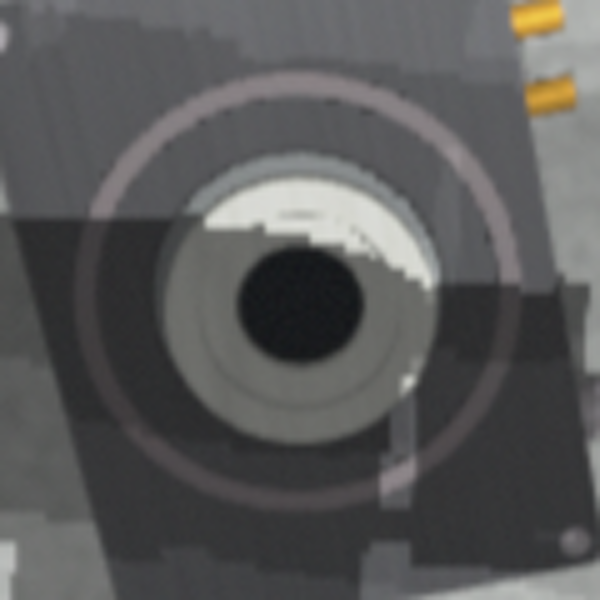

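View pics/f2.png

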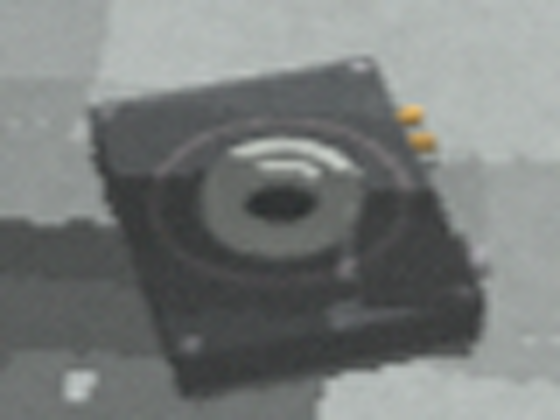

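```bash
python3 - <<'E'
from h import *
c=cam("wrist"); o=(258,118)
box(c,160,440,178,445,30,5,o);box(c,237,363,243,365,24.5,5,o); box(c,75,523,71,512,22,5,o)
inc([455,420,405])
E
```

```text
width 63.5 height 62.1 centre [517.3 -16.7   0. ] [517.3 -16.3  30. ]
width 29.0 height 28.7 centre [517.3 -15.6   0. ] [517.3 -15.5  24.5]
width 103.6 height 104.2 centre [517.  -15.2   0. ] [517.  -14.1  22. ]
to [455, 420, 405] inc [436.1 -64.   -1.7] [-0.02  0.   -0.01] t 9.43
```

play_rows --increments '[{"dx":38,"dy":-4,"dz":0,"rx":0,"ry":0,"rz":0},{"dx":78,"dy":-9,"dz":0,"rx":0,"ry":0,"rz":0},{"dx":118,"dy":-16,"dz":0,"rx":0,"ry":0,"rz":0},{"dx":158,"dy":-22,"dz":0,"rx":0,"ry":0,"rz":0},{"dx":198,"dy":-28,"dz":0,"rx":0,"ry":0,"rz":0},{"dx":238,"dy":-34,"dz":0,"rx":0,"ry":0,"rz":0},{"dx":278,"dy":-40,"dz":0,"rx":0,"ry":0,"rz":0},{"dx":318,"dy":-47,"dz":0,"rx":0,"ry":0,"rz":0}]' --fingers 0.75

```text
t: 10.1
eef_pos: [471.3, 303.9, 402.0]
tcp_rot: [-3.137, 0.001, 1.569]
ft_force: [0.5, -0.5, 0.4]
opening: 0.75
```

```bash
python3 - <<'E'
from h import *
inc([455,420,405])
E
```

```text
to [455, 420, 405] inc [116.1 -16.5  -3.1] [-0.04  0.01 -0.01] t 10.1
```

play_rows --increments '[{"dx":38,"dy":-5,"dz":0,"rx":0,"ry":0,"rz":0},{"dx":78,"dy":-11,"dz":-2,"rx":0,"ry":0,"rz":0},{"dx":116,"dy":-16.5,"dz":-3,"rx":-0.03,"ry":0,"rz":0},{"dx":116,"dy":-16.5,"dz":-3,"rx":-0.03,"ry":0,"rz":0},{"dx":116,"dy":-16.5,"dz":-3,"rx":-0.03,"ry":0,"rz":0},{"dx":116,"dy":-16.5,"dz":-3,"rx":-0.03,"ry":0,"rz":0}]'

```text
t: 10.6
eef_pos: [455.0, 419.8, 403.7]
tcp_rot: [-3.139, 0.003, 1.57]
ft_force: [0.7, 0.1, -0.1]
opening: 0.752
```

```bash
python3 - <<'E'
from h import *
c=cam("wrist"); cv2.imwrite("pics/g1.png",c["image"][:,:,::-1]);crop(c,"g2",258,118,378,238,5)
st(2); p=tool()[0]; print(proj(c,[p[0],p[1],13]))
E
```

```text
mean [455.43 418.89 404.5 ] std [0.05 0.05 0.13] F [ 0.  -0.3  0.7] op 0.755 rot [-3.1399e+00  1.8000e-03  1.5679e+00] t 10.75
[[319.30286064 176.72540375]]
```

View pics/g1.png

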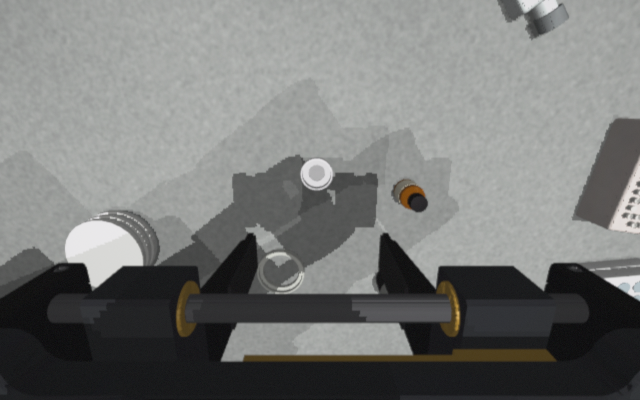

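View pics/g2.png

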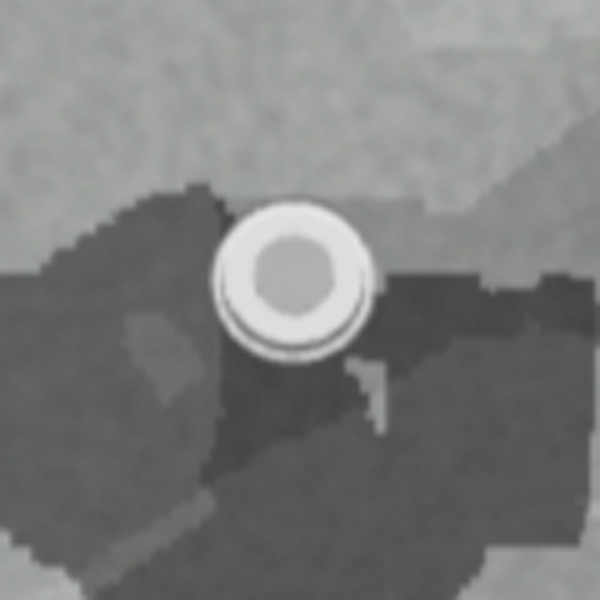

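```bash
python3 - <<'E'
from h import *
c=cam("wrist"); o=(258,118)
box(c,211,374,201,363,13,5,o)
inc([455,420,210])
E
```

```text
width 38.7 height 39.2 centre [452.7 421.1   0. ] [452.7 421.3  13. ]
to [455, 420, 210] inc [  1.5  -0.2 194.9] [-0.01  0.01 -0.03] t 10.8
```

play_rows --increments '[{"dx":2.5,"dy":-2.5,"dz":40,"rx":0,"ry":0,"rz":0},{"dx":2.5,"dy":-2.5,"dz":80,"rx":0,"ry":0,"rz":0},{"dx":2.5,"dy":-2.5,"dz":120,"rx":0,"ry":0,"rz":0},{"dx":2.5,"dy":-2.5,"dz":155,"rx":0,"ry":0,"rz":0},{"dx":2.5,"dy":-2.5,"dz":180,"rx":0,"ry":0,"rz":0},{"dx":2.5,"dy":-2.5,"dz":190,"rx":0,"ry":0,"rz":0},{"dx":2.5,"dy":-2.5,"dz":190,"rx":0,"ry":0,"rz":0}]'

```text
t: 11.38
eef_pos: [452.9, 420.3, 213.0]
tcp_rot: [-3.137, 0.004, 1.567]
ft_force: [-0.3, -0.0, -0.1]
opening: 0.75
```

```bash
python3 - <<'E'
from h import *
c=cam("wrist"); crop(c,"g3",220,180,420,300,4); st(2); inc([452.7,421,197.2])
E
```

```text
mean [453.26 421.06 216.34] std [0.01 0.08 0.31] F [-0.2  0.4 -0.5] op 0.749 rot [3.1410e+00 1.0000e-04 1.5675e+00] t 11.53
to [452.7, 421, 197.2] inc [-0.1 -0.6 19.4] [ 0.01  0.   -0.03] t 11.53
```

View pics/g3.png

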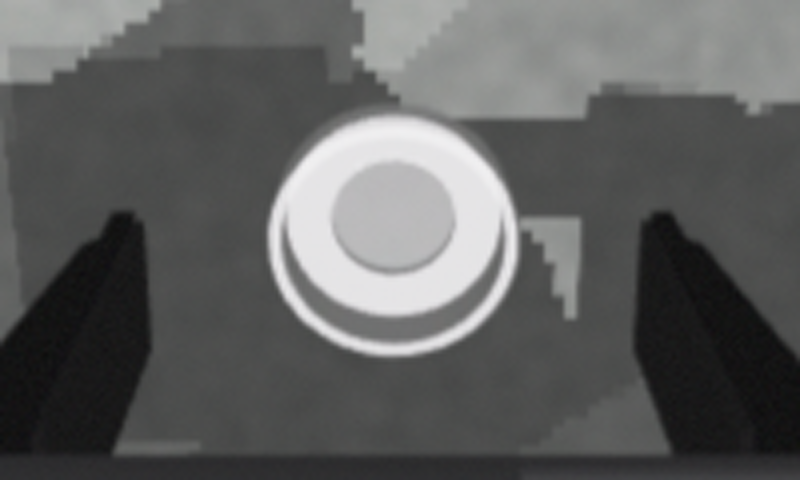

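play_rows --increments '[{"dx":0,"dy":-0.4,"dz":10,"rx":0,"ry":0,"rz":0},{"dx":0,"dy":-0.4,"dz":19,"rx":0,"ry":0,"rz":0},{"dx":0,"dy":-0.4,"dz":19.3,"rx":0,"ry":0,"rz":0},{"dx":0,"dy":-0.4,"dz":19.3,"rx":0,"ry":0,"rz":0}]'

```text
t: 11.87
eef_pos: [452.8, 421.1, 197.0]
tcp_rot: [3.142, 0.0, 1.568]
ft_force: [0.9, -0.4, 0.2]
opening: 0.752
```

```bash
python3 -c "
from h import *
st(2)"
```

```text
mean [452.88 421.19 197.4 ] std [0.02 0.01 0.08] F [ 0.6 -0.3 -0.2] op 0.751 rot [ 3.1409 -0.      1.5675] t 11.97
```

play_rows --increments '[{"dx":0,"dy":0,"dz":0.7,"rx":0,"ry":0,"rz":0},{"dx":0,"dy":0,"dz":0.7,"rx":0,"ry":0,"rz":0},{"dx":0,"dy":0,"dz":0.7,"rx":0,"ry":0,"rz":0},{"dx":0,"dy":0,"dz":0.7,"rx":0,"ry":0,"rz":0},{"dx":0,"dy":0,"dz":0.7,"rx":0,"ry":0,"rz":0},{"dx":0,"dy":0,"dz":0.7,"rx":0,"ry":0,"rz":0},{"dx":0,"dy":0,"dz":0.7,"rx":0,"ry":0,"rz":0},{"dx":0,"dy":0,"dz":0.7,"rx":0,"ry":0,"rz":0}]' --fingers 0.2

```text
t: 12.63
eef_pos: [452.9, 421.2, 196.8]
tcp_rot: [3.141, -0.0, 1.568]
ft_force: [-0.1, 0.6, 1.0]
opening: 0.385
```

play_rows --increments '[{"dx":0,"dy":0,"dz":0,"rx":0,"ry":0,"rz":0},{"dx":0,"dy":0,"dz":-3,"rx":0,"ry":0,"rz":0},{"dx":0,"dy":0,"dz":-15,"rx":0,"ry":0,"rz":0},{"dx":0,"dy":0,"dz":-40,"rx":0,"ry":0,"rz":0},{"dx":0,"dy":0,"dz":-70,"rx":0,"ry":0,"rz":0},{"dx":0,"dy":0,"dz":-90,"rx":0,"ry":0,"rz":0},{"dx":0,"dy":0,"dz":-100,"rx":0,"ry":0,"rz":0},{"dx":0,"dy":0,"dz":-100,"rx":0,"ry":0,"rz":0}]'

```text
t: 13.3
eef_pos: [452.9, 421.3, 299.7]
tcp_rot: [3.137, -0.003, 1.568]
ft_force: [0.6, -0.4, 0.2]
opening: 0.386
```

```bash
python3 - <<'E'
from h import *
c=cam("wrist"); crop(c,"g4",220,180,420,300,4); st(2); inc([518,-16,300])
E
```

```text
mean [452.61 421.02 296.21] std [0.   0.01 0.34] F [ 0.3 -0.1 -0.8] op 0.387 rot [-3.1412e+00  9.0000e-04  1.5675e+00] t 13.45
to [518, -16, 300] inc [-436.8   66.8   -3.8] [-0.    0.01 -0.03] t 13.45
```

View pics/g4.png

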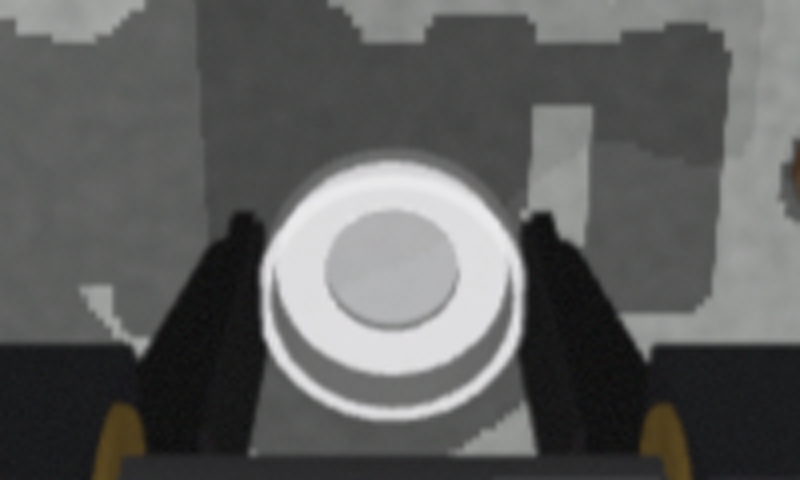

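play_rows --increments '[{"dx":-20,"dy":3,"dz":-1,"rx":0,"ry":0,"rz":0},{"dx":-55,"dy":8,"dz":-2,"rx":0,"ry":0,"rz":0},{"dx":-92,"dy":14,"dz":-4,"rx":0,"ry":0,"rz":0},{"dx":-130,"dy":20,"dz":-4,"rx":0,"ry":0,"rz":0},{"dx":-168,"dy":26,"dz":-4,"rx":0,"ry":0,"rz":0},{"dx":-206,"dy":32,"dz":-4,"rx":0,"ry":0,"rz":0},{"dx":-244,"dy":37,"dz":-4,"rx":0,"ry":0,"rz":0},{"dx":-280,"dy":43,"dz":-4,"rx":0,"ry":0,"rz":0}]'

```text
t: 14.12
eef_pos: [494.4, 139.0, 298.8]
tcp_rot: [-3.139, 0.001, 1.568]
ft_force: [0.8, -0.1, 0.0]
opening: 0.381
```

```bash
python3 -c "
from h import *
inc([518,-16,250])"
```

```text
to [518, -16, 250] inc [-154.8   24.3   48.9] [-0.03  0.01 -0.03] t 14.12
```

play_rows --increments '[{"dx":-36,"dy":6,"dz":5,"rx":0,"ry":0,"rz":0},{"dx":-72,"dy":12,"dz":12,"rx":0,"ry":0,"rz":0},{"dx":-108,"dy":17,"dz":22,"rx":0,"ry":0,"rz":0},{"dx":-138,"dy":22,"dz":33,"rx":0,"ry":0,"rz":0},{"dx":-154.8,"dy":24.3,"dz":43,"rx":0,"ry":0,"rz":-0.03},{"dx":-154.8,"dy":24.3,"dz":48,"rx":0,"ry":0,"rz":-0.03},{"dx":-154.8,"dy":24.3,"dz":48,"rx":0,"ry":0,"rz":-0.03},{"dx":-154.8,"dy":24.3,"dz":48,"rx":0,"ry":0,"rz":-0.03}]'

```text
t: 14.78
eef_pos: [517.8, -15.5, 250.1]
tcp_rot: [-3.136, 0.001, 1.571]
ft_force: [0.4, -0.4, -1.1]
opening: 0.384
```

```bash
python3 - <<'E'
from h import *
c=cam("wrist"); crop(c,"h1",230,140,410,300,4.4); st(2)
E
```

```text
mean [517.91 -14.96 251.04] std [0.01 0.01 0.1 ] F [ 0.3 -0.  -0.2] op 0.385 rot [-3.1387e+00  1.3000e-03  1.5721e+00] t 14.93
```

View pics/h1.png

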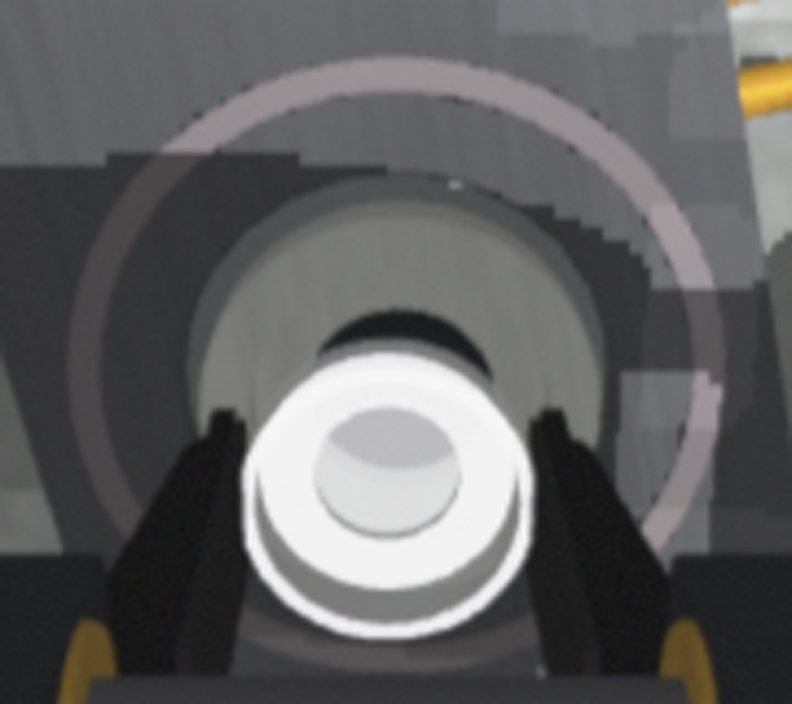

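```bash
python3 - <<'E'
from h import *
c=cam("wrist"); s=4.4;o=(230,140); p=tool()[0]; print(p)
circ(c,[(243,490),(533,490),(388,640),(388,350)],p[2]-183.7,s,o)
circ(c,[(197,385),(606,385),(400,213),(255,275),(545,275)],30,s,o,31)
circ(c,[(68,350),(724,350),(396,55)],22,s,o,52)
inc([518,-16,221.2]); st(1)
E
```

```text
[517.93232928 -15.01194551 251.22250362]
centre [517.3 -13.3] diam 39.0 res [-0.9 -0.9  0.8  1. ]
centre [519.2 -16.4] res [ 0.5  0.7  0.3 -0.2 -0.4]
centre [518.4 -14.9] res [ 0.2  0.2 -0. ]
to [518, -16, 221.2] inc [-0.9  0.1 30. ] [-0.03  0.01  0.01] t 14.98
mean [517.96 -15.15 251.27] std [0. 0. 0.] F [-0.5 -0.7 -0.7] op 0.387 rot [-3.1391e+00  1.4000e-03  1.5720e+00] t 15.03
```

play_rows --increments '[{"dx":-1.4,"dy":0.6,"dz":8,"rx":-0.02,"ry":0,"rz":0},{"dx":-1.4,"dy":0.6,"dz":16,"rx":-0.02,"ry":0,"rz":0},{"dx":-1.4,"dy":0.6,"dz":23,"rx":-0.02,"ry":0,"rz":0},{"dx":-1.4,"dy":0.6,"dz":27,"rx":-0.02,"ry":0,"rz":0},{"dx":-1.4,"dy":0.6,"dz":28,"rx":-0.02,"ry":0,"rz":0},{"dx":-1.4,"dy":0.6,"dz":28,"rx":-0.02,"ry":0,"rz":0}]'

```text
t: 15.53
eef_pos: [518.5, -16.6, 222.7]
tcp_rot: [-3.14, 0.001, 1.572]
ft_force: [0.0, 0.0, -0.6]
opening: 0.384
```

```bash
python3 -c "
from h import *
st(2);inc([518.5,-16.5,221.2])"
```

```text
mean [518.54 -16.62 223.16] std [0.02 0.01 0.12] F [-0.  -0.3 -1. ] op 0.386 rot [-3.1412e+00  1.4000e-03  1.5720e+00] t 15.63
to [518.5, -16.5, 221.2] inc [ 0.1 -0.1  2.1] [-0.    0.01  0.01] t 15.63
```

play_rows --increments '[{"dx":0,"dy":0,"dz":1,"rx":0,"ry":0,"rz":0},{"dx":0,"dy":0,"dz":1.8,"rx":0,"ry":0,"rz":0},{"dx":0,"dy":0,"dz":2.1,"rx":0,"ry":0,"rz":0},{"dx":0,"dy":0,"dz":2.1,"rx":0,"ry":0,"rz":0}]'

```text
t: 15.97
eef_pos: [518.6, -16.7, 221.3]
tcp_rot: [-3.142, 0.001, 1.572]
ft_force: [0.2, -0.4, 0.7]
opening: 0.386
```

```bash
python3 - <<'E'
from h import *
c=cam("wrist"); crop(c,"h2",230,140,410,300,4.4); st(2)
E
```

```text
mean [518.57 -16.66 221.29] std [0.01 0.   0.  ] F [ 0.4 -0.2  1.5] op 0.388 rot [-3.1414e+00  1.4000e-03  1.5718e+00] t 16.12
```

View pics/h2.png

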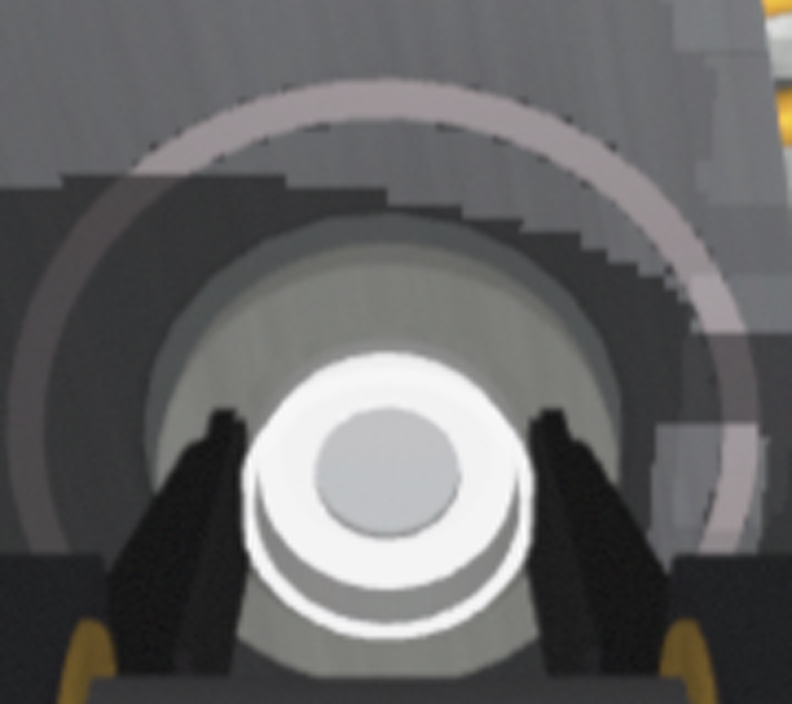

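play_rows --increments '[{"dx":0,"dy":0,"dz":0.1,"rx":0,"ry":0,"rz":0},{"dx":0,"dy":0,"dz":0.1,"rx":0,"ry":0,"rz":0},{"dx":0,"dy":0,"dz":0.1,"rx":0,"ry":0,"rz":0},{"dx":0,"dy":0,"dz":0.1,"rx":0,"ry":0,"rz":0}]' --fingers 0.65

```text
t: 16.45
eef_pos: [518.6, -16.6, 221.2]
tcp_rot: [-3.141, 0.001, 1.572]
ft_force: [0.4, -0.4, -0.8]
opening: 0.605
```

play_rows --increments '[{"dx":0,"dy":0,"dz":-10,"rx":0,"ry":0,"rz":0},{"dx":0,"dy":0,"dz":-40,"rx":0,"ry":0,"rz":0},{"dx":0,"dy":0,"dz":-80,"rx":0,"ry":0,"rz":0},{"dx":0,"dy":0,"dz":-120,"rx":0,"ry":0,"rz":0},{"dx":0,"dy":0,"dz":-160,"rx":0,"ry":0,"rz":0},{"dx":0,"dy":0,"dz":-183,"rx":0,"ry":0,"rz":0},{"dx":0,"dy":0,"dz":-183,"rx":0,"ry":0,"rz":0},{"dx":0,"dy":0,"dz":-183,"rx":0,"ry":0,"rz":0}]'

```text
t: 17.12
eef_pos: [518.1, -16.3, 405.7]
tcp_rot: [3.139, 0.002, 1.572]
ft_force: [0.6, 0.0, -0.0]
opening: 0.651
```

```bash
python3 - <<'E'
from h import *
st(1)
c=cam("wrist"); crop(c,"i1",258,118,378,238,5)
b=cam("side"); crop(b,"i2",270,185,350,245,7)
inc([402,-280,405])
E
```

```text
mean [518.14 -16.28 404.3 ] std [0. 0. 0.] F [-0.5 -0.2  0.4] op 0.648 rot [3.1415e+00 1.5000e-03 1.5720e+00] t 17.17
to [402, -280, 405] inc [-263.5 -116.6   -1.4] [-0.02  0.01  0.01] t 17.27
```

View pics/i1.png

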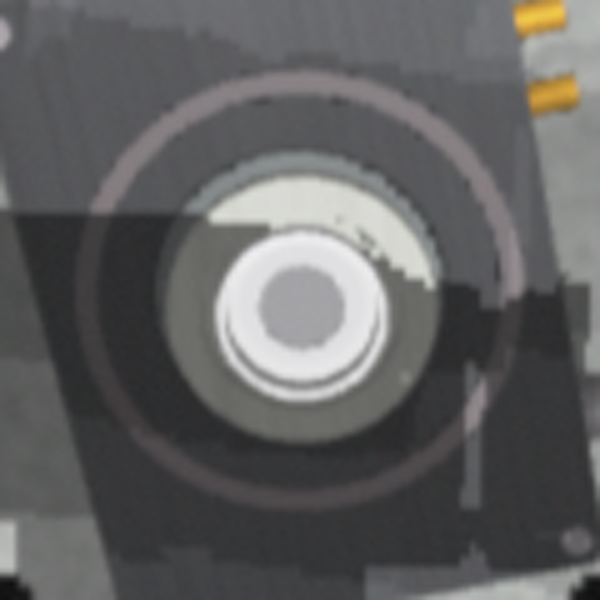

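View pics/i2.png

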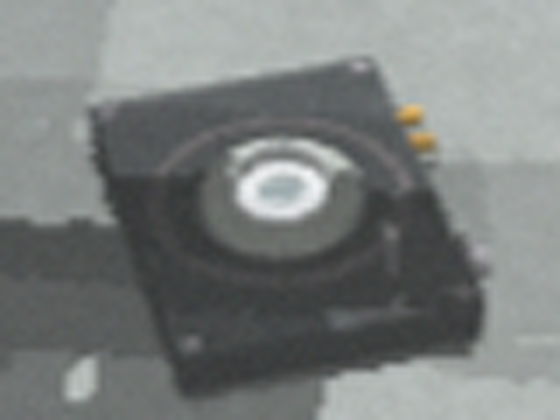

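```bash
python3 - <<'E'
from h import *
c=cam("wrist"); o=(258,118)
box(c,215,389,227,403,37.5,5,o); box(c,160,440,176,444,30,5,o)
inc([402,-280,405])
E
```

```text
width 38.6 height 40.1 centre [517.6 -15.7   0. ] [517.6 -15.6  37.5]
width 63.5 height 62.2 centre [517.2 -16.8   0. ] [517.2 -16.4  30. ]
to [402, -280, 405] inc [-263.5 -116.8   -1.5] [-0.03  0.01  0.01] t 17.32
```

play_rows --increments '[{"dx":-36,"dy":-16,"dz":0,"rx":0,"ry":0,"rz":0},{"dx":-73,"dy":-32,"dz":0,"rx":0,"ry":0,"rz":0},{"dx":-110,"dy":-49,"dz":0,"rx":0,"ry":0,"rz":0},{"dx":-147,"dy":-65,"dz":0,"rx":0,"ry":0,"rz":0},{"dx":-184,"dy":-81,"dz":0,"rx":0,"ry":0,"rz":0},{"dx":-221,"dy":-98,"dz":0,"rx":0,"ry":0,"rz":0},{"dx":-255,"dy":-107,"dz":0,"rx":0,"ry":0,"rz":0},{"dx":-263,"dy":-107,"dz":0,"rx":0,"ry":0,"rz":0}]' --fingers 0.85

```text
t: 17.98
eef_pos: [410.3, -283.4, 402.4]
tcp_rot: [-3.138, 0.001, 1.569]
ft_force: [-0.1, -0.2, -0.0]
opening: 0.851
```

play_rows --increments '[{"dx":0,"dy":0,"dz":0,"rx":0,"ry":0,"rz":0},{"dx":0,"dy":0,"dz":0,"rx":0,"ry":0,"rz":0}]'

```text
t: 18.15
eef_pos: [410.3, -283.7, 401.3]
tcp_rot: [-3.136, -0.001, 1.567]
ft_force: [0.0, 1.1, -0.3]
opening: 0.854
```

```bash
python3 - <<'E'
from h import *
c=cam("wrist"); cv2.imwrite("pics/j1.png",c["image"][:,:,::-1]);crop(c,"j2",258,118,378,238,5)
st(2); p=tool()[0]; print(env.state()["joints"].round(2))
E
```

```text
mean [ 410.7  -282.35  401.96] std [0.04 0.1  0.1 ] F [ 0.1  1.  -0.6] op 0.847 rot [-3.1368e+00 -3.0000e-04  1.5700e+00] t 18.3
[-0.73  0.32  1.87 -0.    0.96 -0.73]
```

View pics/j1.png

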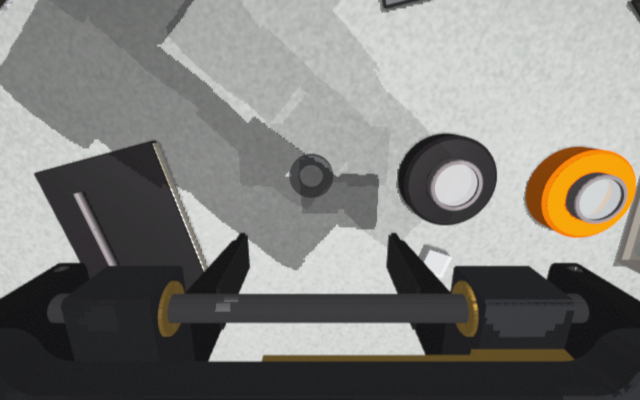

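View pics/j2.png

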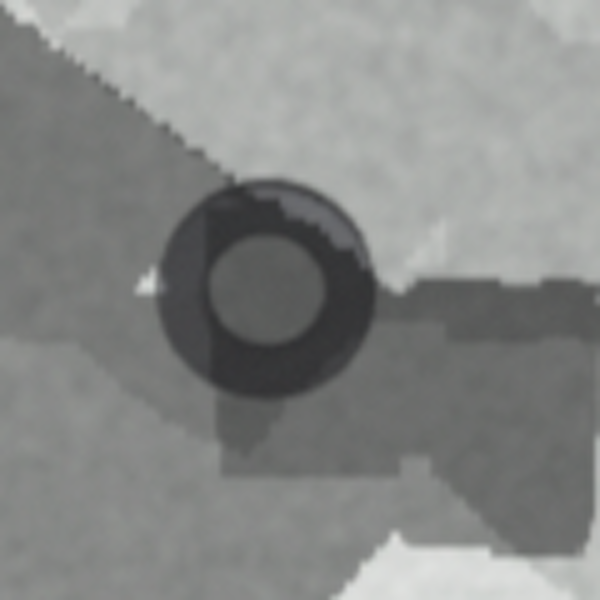

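```bash
python3 - <<'E'
from h import *
c=cam("wrist"); o=(258,118)
box(c,157,377,181,400,12,5,o); st(1)
E
```

```text
width 52.1 height 52.9 centre [ 400.7 -281.1    0. ] [ 400.7 -280.9   12. ]
mean [ 410.78 -282.29  402.36] std [0. 0. 0.] F [-0.2 -1.   0.1] op 0.851 rot [-3.1373e+00  2.0000e-04  1.5703e+00] t 18.4
```

play_rows --increments '[{"dx":1.3,"dy":-10,"dz":35,"rx":-0.04,"ry":0,"rz":0},{"dx":1.3,"dy":-10,"dz":75,"rx":-0.04,"ry":0,"rz":0},{"dx":1.3,"dy":-10,"dz":115,"rx":-0.04,"ry":0,"rz":0},{"dx":1.3,"dy":-10,"dz":150,"rx":-0.04,"ry":0,"rz":0},{"dx":1.3,"dy":-10,"dz":175,"rx":-0.04,"ry":0,"rz":0},{"dx":1.3,"dy":-10,"dz":186,"rx":-0.04,"ry":0,"rz":0},{"dx":1.3,"dy":-10,"dz":186,"rx":-0.04,"ry":0,"rz":0}]'

```text
t: 18.98
eef_pos: [400.0, -280.1, 214.2]
tcp_rot: [-3.138, -0.003, 1.571]
ft_force: [0.2, -1.0, 0.6]
opening: 0.853
```

```bash
python3 - <<'E'
from h import *
c=cam("wrist"); crop(c,"j3",220,180,420,300,4); st(2); inc([400.7,-281,194.2])
E
```

```text
mean [ 400.38 -280.71  216.93] std [0.   0.08 0.3 ] F [-0.2  0.2 -0.3] op 0.848 rot [3.1409e+00 1.0000e-03 1.5711e+00] t 19.13
to [400.7, -281, 194.2] inc [-0.2  0.3 23. ] [0.01 0.01 0.  ] t 19.13
```

View pics/j3.png

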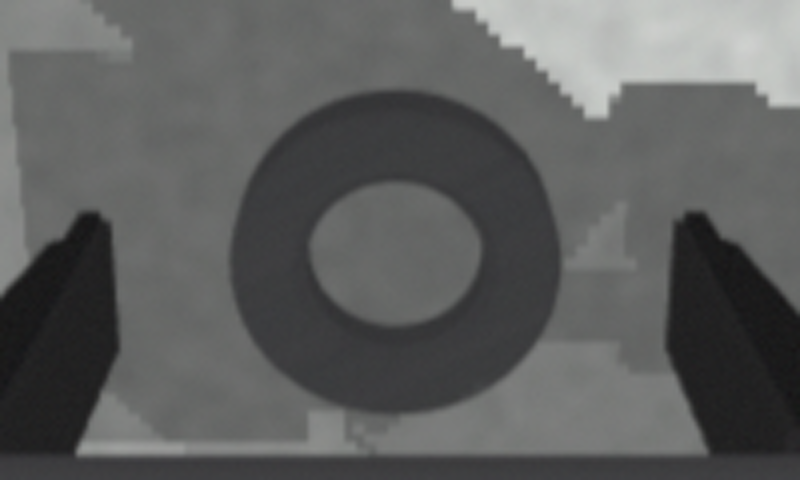

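play_rows --increments '[{"dx":-0.2,"dy":0.5,"dz":12,"rx":0,"ry":0,"rz":0},{"dx":-0.2,"dy":0.5,"dz":21,"rx":0,"ry":0,"rz":0},{"dx":-0.2,"dy":0.5,"dz":22.5,"rx":0,"ry":0,"rz":0},{"dx":-0.2,"dy":0.5,"dz":22.5,"rx":0,"ry":0,"rz":0},{"dx":-0.2,"dy":0.5,"dz":22.5,"rx":0,"ry":0,"rz":0}]'

```text
t: 19.55
eef_pos: [401.0, -281.0, 195.2]
tcp_rot: [3.141, 0.001, 1.571]
ft_force: [0.4, -0.0, -0.8]
opening: 0.853
```

play_rows --increments '[{"dx":0,"dy":0,"dz":0,"rx":0,"ry":0,"rz":0},{"dx":0,"dy":0,"dz":0,"rx":0,"ry":0,"rz":0},{"dx":0,"dy":0,"dz":0,"rx":0,"ry":0,"rz":0},{"dx":0,"dy":0,"dz":0,"rx":0,"ry":0,"rz":0},{"dx":0,"dy":0,"dz":0,"rx":0,"ry":0,"rz":0},{"dx":0,"dy":0,"dz":0,"rx":0,"ry":0,"rz":0},{"dx":0,"dy":0,"dz":0,"rx":0,"ry":0,"rz":0}]' --fingers 0.3

```text
t: 20.13
eef_pos: [400.9, -281.0, 195.3]
tcp_rot: [3.141, 0.001, 1.571]
ft_force: [-0.4, 0.2, 1.8]
opening: 0.535
```

```bash
python3 -c "
from h import *
st(2)"
```

```text
mean [ 400.95 -281.03  195.27] std [0.01 0.   0.  ] F [-1.2 -0.   2.7] op 0.537 rot [3.1406e+00 1.3000e-03 1.5711e+00] t 20.23
```

play_rows --increments '[{"dx":0,"dy":0,"dz":-3,"rx":0,"ry":0,"rz":0},{"dx":0,"dy":0,"dz":-15,"rx":0,"ry":0,"rz":0},{"dx":0,"dy":0,"dz":-40,"rx":0,"ry":0,"rz":0},{"dx":0,"dy":0,"dz":-70,"rx":0,"ry":0,"rz":0},{"dx":0,"dy":0,"dz":-95,"rx":0,"ry":0,"rz":0},{"dx":18,"dy":8,"dz":-103,"rx":0,"ry":0,"rz":0},{"dx":50,"dy":22,"dz":-103,"rx":0,"ry":0,"rz":0},{"dx":85,"dy":38,"dz":-103,"rx":0,"ry":0,"rz":0}]'

```text
t: 20.9
eef_pos: [438.7, -195.6, 299.1]
tcp_rot: [3.139, 0.002, 1.568]
ft_force: [1.7, -0.6, -1.6]
opening: 0.539
```

```bash
python3 -c "
from h import *
inc([518,-16,260])"
```

```text
to [518, -16, 260] inc [179.9  78.7  38.9] [ 0.02  0.02 -0.02] t 20.9
```

play_rows --increments '[{"dx":36,"dy":16,"dz":3,"rx":0,"ry":0,"rz":0},{"dx":72,"dy":32,"dz":8,"rx":0,"ry":0,"rz":0},{"dx":108,"dy":47,"dz":15,"rx":0,"ry":0,"rz":0},{"dx":144,"dy":63,"dz":22,"rx":0,"ry":0,"rz":0},{"dx":172,"dy":75,"dz":30,"rx":0,"ry":0,"rz":0},{"dx":180,"dy":79,"dz":36,"rx":0,"ry":0,"rz":0},{"dx":180,"dy":79,"dz":36,"rx":0,"ry":0,"rz":0},{"dx":180,"dy":79,"dz":36,"rx":0,"ry":0,"rz":0}]'

```text
t: 21.57
eef_pos: [518.1, -15.8, 262.7]
tcp_rot: [3.14, 0.002, 1.57]
ft_force: [-0.6, -0.1, -0.6]
opening: 0.535
```

```bash
python3 - <<'E'
from h import *
st(1);c=cam("wrist"); crop(c,"k1",230,140,410,300,4.4); st(2)
E
```

```text
mean [518.   -16.52 262.98] std [0. 0. 0.] F [ 0.3 -0.4 -1.3] op 0.531 rot [3.1396e+00 2.3000e-03 1.5683e+00] t 21.62
mean [517.99 -17.06 263.3 ] std [0.02 0.02 0.01] F [ 0.5 -0.4 -0.9] op 0.537 rot [3.1386e+00 2.4000e-03 1.5667e+00] t 21.77
```

View pics/k1.png

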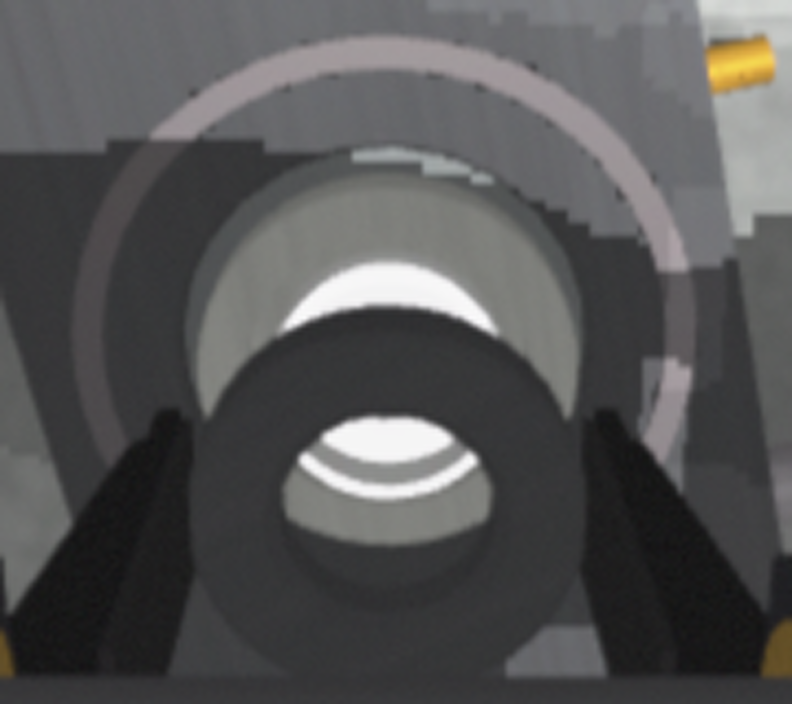

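```bash
python3 - <<'E'
from h import *
c=cam("wrist"); s=4.4;o=(230,140); p=tool()[0]; print(p)
circ(c,[(388,262),(388,499),(282,330),(498,330)],37.5,s,o,19)
circ(c,[(190,490),(585,490),(388,305)],p[2]-183.3,s,o,26)
circ(c,[(285,495),(492,495),(388,416)],p[2]-183.3-9,s,o,14)
inc([518.4,-16.4,229.8])
E
```

```text
[518.03732214 -16.97650569 263.31628596]
centre [518.8 -16.3] res [ 0.9  0.9 -0.  -0. ]
centre [518.4 -15.3] res [-0.8 -0.8  0.1]
centre [518.5 -21.6] res [ 0.2  0.2 -0.1]
to [518.4, -16.4, 229.8] inc [ 0.7  0.3 33.5] [ 0.03  0.02 -0.04] t 21.82
```

play_rows --increments '[{"dx":0.6,"dy":0.4,"dz":10,"rx":0.02,"ry":0.02,"rz":0},{"dx":0.6,"dy":0.4,"dz":18,"rx":0.02,"ry":0.02,"rz":0},{"dx":0.6,"dy":0.4,"dz":25,"rx":0.02,"ry":0.02,"rz":0},{"dx":0.6,"dy":0.4,"dz":29,"rx":0.02,"ry":0.02,"rz":0},{"dx":0.6,"dy":0.4,"dz":29,"rx":0.02,"ry":0.02,"rz":0},{"dx":0.6,"dy":0.4,"dz":29,"rx":0.02,"ry":0.02,"rz":0}]'

```text
t: 22.32
eef_pos: [518.6, -16.4, 233.9]
tcp_rot: [3.141, 0.0, 1.567]
ft_force: [0.4, -0.3, -1.1]
opening: 0.539
```

```bash
python3 - <<'E'
from h import *
st(2);c=cam("wrist"); crop(c,"k2",230,140,410,300,4.4); inc([518.4,-16.4,229.8])
E
```

```text
mean [518.61 -16.43 234.3 ] std [0.   0.   0.09] F [-0.8 -0.6 -0.3] op 0.533 rot [3.1405e+00 3.0000e-04 1.5668e+00] t 22.42
to [518.4, -16.4, 229.8] inc [ 0.  -0.2  4.7] [ 0.01  0.   -0.04] t 22.47
```

View pics/k2.png

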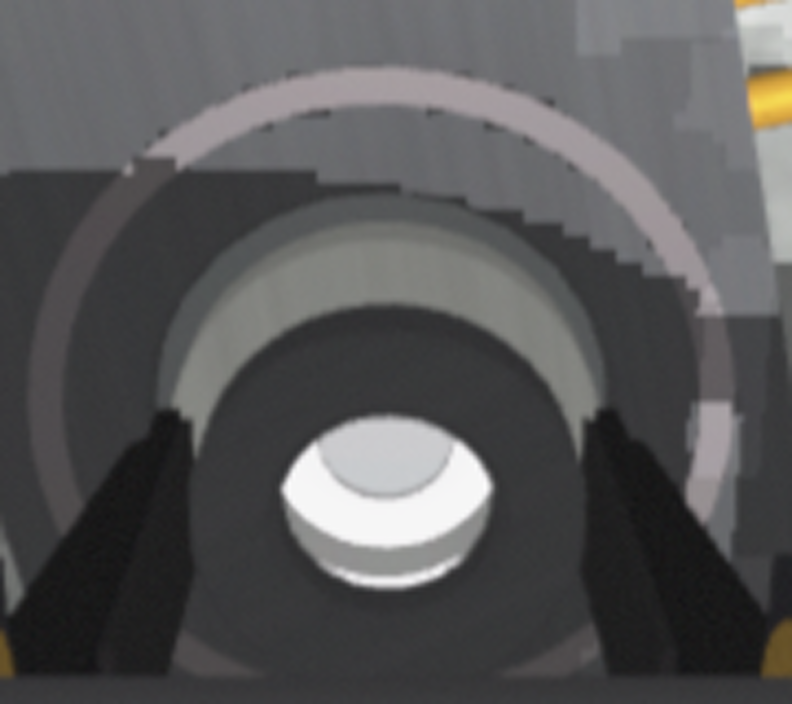

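play_rows --increments '[{"dx":0,"dy":-0.1,"dz":1.5,"rx":0,"ry":0,"rz":0},{"dx":0,"dy":-0.1,"dz":2.8,"rx":0,"ry":0,"rz":0},{"dx":0,"dy":-0.1,"dz":3.6,"rx":0,"ry":0,"rz":0},{"dx":0,"dy":-0.1,"dz":3.6,"rx":0,"ry":0,"rz":0}]'

```text
t: 22.8
eef_pos: [518.5, -16.4, 230.8]
tcp_rot: [3.14, 0.0, 1.567]
ft_force: [0.1, -0.1, -0.8]
opening: 0.533
```

```bash
python3 - <<'E'
from h import *
st(2); inc([518.4,-16.4,229.8])
E
```

```text
mean [518.51 -16.4  230.89] std [0.   0.01 0.02] F [-0.3  0.6 -0.5] op 0.537 rot [3.1403e+00 3.0000e-04 1.5669e+00] t 22.9
to [518.4, -16.4, 229.8] inc [ 0.  -0.1  1.1] [ 0.01  0.   -0.04] t 22.9
```

No contact, and the ring is about 2 mm over the rim, so the recess is engaged. I'll lower the rest of the way.

play_rows --increments '[{"dx":0,"dy":0,"dz":0.6,"rx":0,"ry":0,"rz":0},{"dx":0,"dy":0,"dz":1.1,"rx":0,"ry":0,"rz":0},{"dx":0,"dy":0,"dz":1.2,"rx":0,"ry":0,"rz":0},{"dx":0,"dy":0,"dz":1.2,"rx":0,"ry":0,"rz":0}]'

```text
t: 23.23
eef_pos: [518.5, -16.4, 229.8]
tcp_rot: [3.14, 0.0, 1.567]
ft_force: [0.1, -0.1, 1.1]
opening: 0.535
```

```bash
python3 - <<'E'
from h import *
st(2)
E
```

```text
mean [518.53 -16.41 229.79] std [0.   0.01 0.  ] F [-0.3  0.1  0.8] op 0.535 rot [3.1402e+00 4.0000e-04 1.5669e+00] t 23.33
```

play_rows --increments '[{"dx":0,"dy":0,"dz":0,"rx":0,"ry":0,"rz":0},{"dx":0,"dy":0,"dz":0,"rx":0,"ry":0,"rz":0},{"dx":0,"dy":0,"dz":0,"rx":0,"ry":0,"rz":0},{"dx":0,"dy":0,"dz":0,"rx":0,"ry":0,"rz":0}]' --fingers 0.8

```text
t: 23.67
eef_pos: [518.5, -16.4, 229.8]
tcp_rot: [3.14, 0.0, 1.567]
ft_force: [0.4, -0.1, 0.3]
opening: 0.755
```

play_rows --increments '[{"dx":0,"dy":0,"dz":-10,"rx":0,"ry":0,"rz":0},{"dx":0,"dy":0,"dz":-40,"rx":0,"ry":0,"rz":0},{"dx":0,"dy":0,"dz":-80,"rx":0,"ry":0,"rz":0},{"dx":0,"dy":0,"dz":-120,"rx":0,"ry":0,"rz":0},{"dx":0,"dy":0,"dz":-155,"rx":0,"ry":0,"rz":0},{"dx":0,"dy":0,"dz":-175,"rx":0,"ry":0,"rz":0},{"dx":0,"dy":0,"dz":-175,"rx":0,"ry":0,"rz":0},{"dx":0,"dy":0,"dz":-175,"rx":0,"ry":0,"rz":0}]' --fingers 0.9

```text
t: 24.33
eef_pos: [517.9, -16.3, 406.2]
tcp_rot: [3.137, 0.001, 1.567]
ft_force: [-0.1, -0.6, -0.5]
opening: 0.902
```

```bash
python3 - <<'E'
from h import *
st(1)
c=cam("wrist"); crop(c,"l1",258,118,378,238,5)
b=cam("side"); crop(b,"l2",270,185,350,245,7)
inc([560,-284,405])
E
```

```text
mean [517.85 -16.27 404.93] std [0. 0. 0.] F [ 0.4 -0.2 -0.3] op 0.901 rot [3.1399e+00 4.0000e-04 1.5669e+00] t 24.38
to [560, -284, 405] inc [-267.5   43.    -1.2] [-0.    0.   -0.04] t 24.48
```

View pics/l1.png

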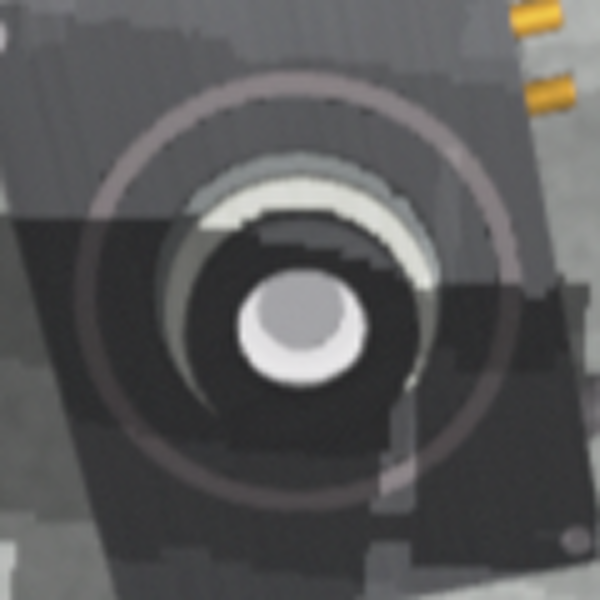

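View pics/l2.png

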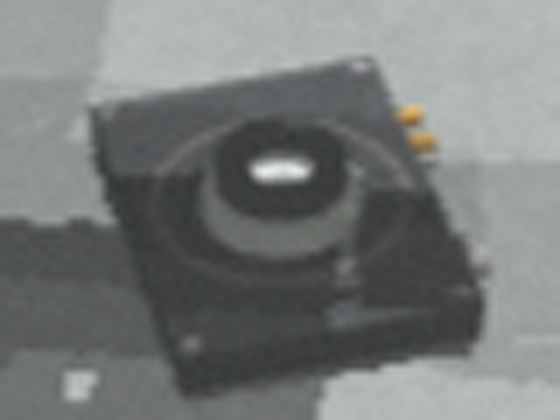

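```bash
cat >> h.py <<'E'
def seal(c,cen,show=True,amax=180):
    im=c["image"].astype(float); im=cv2.GaussianBlur(im,(3,3),0)
    th=np.radians(np.arange(-180,180,4)); pts=[]
    for it in range(2):
        pts=[]
        for a in th:
            if abs(np.degrees(np.angle(np.exp(1j*(a-np.pi/2)))))>amax: continue
            r=np.arange(43,56,.25); P=np.c_[cen[0]+r*np.cos(a),cen[1]+r*np.sin(a),22+0*r]
            q=proj(c,P).astype(np.float32); v=cv2.remap(im.astype(np.float32),q[:,0][:,None],q[:,1][:,None],cv2.INTER_LINEAR)[:,0]
            k=v[:,0]-v[:,1]; k=k/(v.sum(1)+1)*100   # relative redness
            k=np.clip(k-np.median(k[:8]),0,None)
            if k.max()<1: continue
            k[k<.5*k.max()]=0
            rr=(k*r).sum()/k.sum(); w=np.ptp(r[k>0])
            if 3<w<7.5: pts.append((cen[0]+rr*np.cos(a),cen[1]+rr*np.sin(a)))
        w=np.array(pts); from scipy.optimize import least_squares
        q=least_squares(lambda q:np.hypot(*(w-q[:2]).T)-q[2],[*cen,49.5],loss="soft_l1",f_scale=.5); cen=q.x[:2]
    print("seal",q.x.round(2),"n",len(w),"med res",np.median(abs(np.hypot(*(w-q.x[:2]).T)-q.x[2])).round(2)); return cen
E
python3 - <<'E'
from h import *
c=cam("wrist"); print(tool()[0]); seal(c,(518,-16)); o=(258,118)
circ(c,[(187,330),(420,330),(302,211)],46.5,5,o,26); box(c,238,367,268,386,43.5,5,o)
inc([560,-284,405])
E
```

```text
[518.19566013 -16.36497803 403.70461222]
seal [517.59 -15.47  49.47] n 90 med res 0.12
centre [518.3 -16.4] res [-0.7 -0.7 -0. ]
width 28.3 height 26.6 centre [518.1 -16.6   0. ] [518.1 -16.6  43.5]
to [560, -284, 405] inc [-267.5   42.9   -1.3] [-0.01  0.   -0.04] t 24.53
```

play_rows --increments '[{"dx":-38,"dy":6,"dz":0,"rx":0,"ry":0,"rz":-0.04},{"dx":-77,"dy":12,"dz":0,"rx":0,"ry":0,"rz":-0.04},{"dx":-116,"dy":18,"dz":0,"rx":0,"ry":0,"rz":-0.04},{"dx":-155,"dy":25,"dz":0,"rx":0,"ry":0,"rz":-0.04},{"dx":-194,"dy":31,"dz":0,"rx":0,"ry":0,"rz":-0.04},{"dx":-233,"dy":37,"dz":0,"rx":0,"ry":0,"rz":-0.04},{"dx":-258,"dy":42,"dz":0,"rx":0,"ry":0,"rz":-0.04},{"dx":-267,"dy":43,"dz":0,"rx":0,"ry":0,"rz":-0.04}]'

```text
t: 25.2
eef_pos: [560.3, -287.2, 401.9]
tcp_rot: [-3.139, -0.001, 1.568]
ft_force: [-0.3, -0.2, 0.7]
opening: 0.899
```

play_rows --increments '[{"dx":0,"dy":0,"dz":0,"rx":0,"ry":0,"rz":0},{"dx":0,"dy":0,"dz":0,"rx":0,"ry":0,"rz":0}]'

```text
t: 25.37
eef_pos: [560.2, -287.2, 400.5]
tcp_rot: [-3.137, -0.002, 1.567]
ft_force: [-0.1, -0.3, 0.6]
opening: 0.9
```

```bash
python3 - <<'E'
from h import *
st(1);c=cam("wrist"); cv2.imwrite("pics/m1.png",c["image"][:,:,::-1]);crop(c,"m2",238,108,398,238,4.5)
st(1)
E
```

```text
mean [ 560.23 -286.39  400.96] std [0. 0. 0.] F [-0.9  0.2  0.4] op 0.898 rot [-3.1376e+00 -1.9000e-03  1.5684e+00] t 25.42
mean [ 560.36 -285.79  401.76] std [0. 0. 0.] F [-0.  -0.2  0. ] op 0.9 rot [-3.1386e+00 -1.1000e-03  1.5695e+00] t 25.52
```

View pics/m1.png

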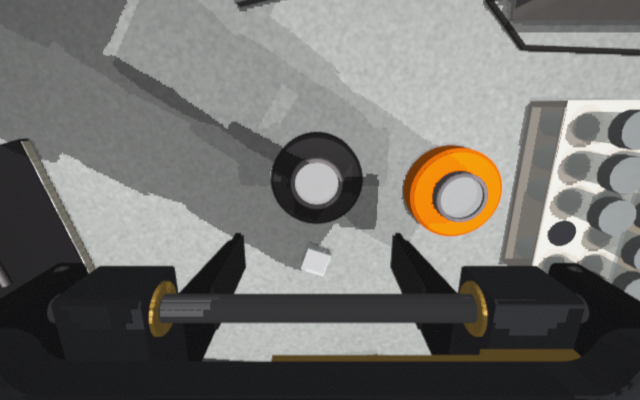

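View pics/m2.png

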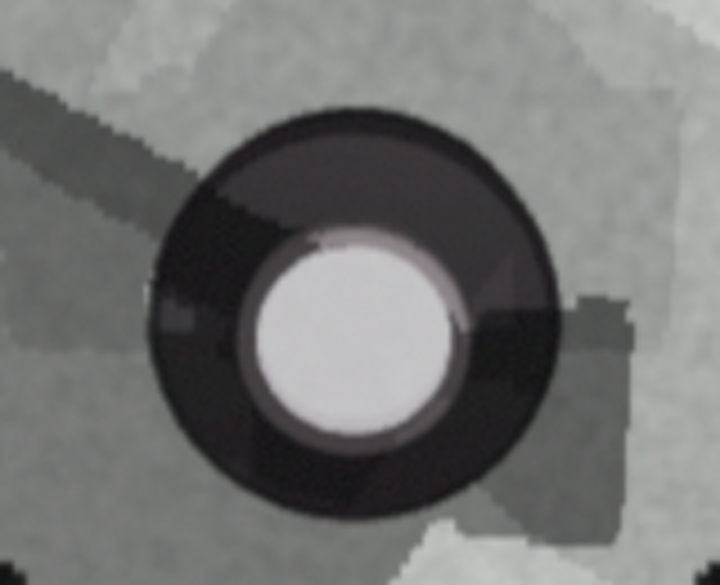

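```bash
python3 - <<'E'
from h import *
c=cam("wrist"); o=(238,108)
box(c,238,471,228,456,48,4.5,o); box(c,256,452,243,437,48,4.5,o); box(c,152,559,108,520,20,4.5,o); print(tool()[0]); inc([560,-284,250])
E
```

```text
width 55.7 height 56.0 centre [ 557.7 -285.3    0. ] [ 557.7 -284.9   48. ]
width 46.8 height 47.6 centre [ 557.6 -284.6    0. ] [ 557.6 -284.3   48. ]
width 104.8 height 108.6 centre [ 557.8 -286.3    0. ] [ 557.8 -285.1   20. ]
[ 560.42248381 -285.79388981  401.97573439]
to [560, -284, 250] inc [  1.7  -0.  152. ] [-0.02 -0.01 -0.01] t 25.57
```

play_rows --increments '[{"dx":0.8,"dy":-2.3,"dz":40,"rx":-0.02,"ry":0,"rz":0},{"dx":0.8,"dy":-2.3,"dz":80,"rx":-0.02,"ry":0,"rz":0},{"dx":0.8,"dy":-2.3,"dz":115,"rx":-0.02,"ry":0,"rz":0},{"dx":0.8,"dy":-2.3,"dz":140,"rx":-0.02,"ry":0,"rz":0},{"dx":0.8,"dy":-2.3,"dz":152,"rx":-0.02,"ry":0,"rz":0},{"dx":0.8,"dy":-2.3,"dz":152,"rx":-0.02,"ry":0,"rz":0},{"dx":0.8,"dy":-2.3,"dz":152,"rx":-0.02,"ry":0,"rz":0}]'

```text
t: 26.15
eef_pos: [558.1, -284.5, 250.8]
tcp_rot: [-3.141, -0.001, 1.57]
ft_force: [-0.3, 0.2, 0.2]
opening: 0.898
```

```bash
python3 - <<'E'
from h import *
c=cam("wrist"); crop(c,"m3",200,150,440,300,3.3); st(2); inc([558,-285,226.8])
E
```

```text
mean [ 558.12 -284.85  251.95] std [0.05 0.03 0.02] F [ 0.2  0.1 -0.8] op 0.902 rot [3.1396e+00 7.0000e-04 1.5699e+00] t 26.3
to [558, -285, 226.8] inc [-0.1 -0.1 25.2] [ 0.02  0.01 -0.01] t 26.3
```

View pics/m3.png

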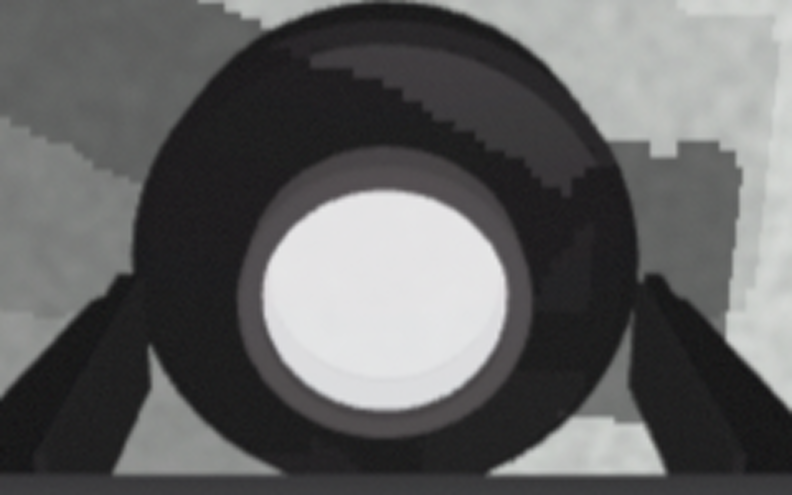

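play_rows --increments '[{"dx":0,"dy":-0.8,"dz":10,"rx":0.02,"ry":0,"rz":0},{"dx":0,"dy":-0.8,"dz":19,"rx":0.02,"ry":0,"rz":0},{"dx":0,"dy":-0.8,"dz":24.5,"rx":0.02,"ry":0,"rz":0},{"dx":0,"dy":-0.8,"dz":24.5,"rx":0.02,"ry":0,"rz":0},{"dx":0,"dy":-0.8,"dz":24.5,"rx":0.02,"ry":0,"rz":0}]'

```text
t: 26.72
eef_pos: [557.3, -284.9, 226.9]
tcp_rot: [-3.141, 0.0, 1.57]
ft_force: [0.3, 0.2, -0.0]
opening: 0.904
```

play_rows --increments '[{"dx":0,"dy":0,"dz":0.5,"rx":0,"ry":0,"rz":0},{"dx":0,"dy":0,"dz":0.5,"rx":0,"ry":0,"rz":0},{"dx":0,"dy":0,"dz":0.5,"rx":0,"ry":0,"rz":0},{"dx":0,"dy":0,"dz":0.5,"rx":0,"ry":0,"rz":0},{"dx":0,"dy":0,"dz":0.5,"rx":0,"ry":0,"rz":0},{"dx":0,"dy":0,"dz":0.5,"rx":0,"ry":0,"rz":0},{"dx":0,"dy":0,"dz":0.5,"rx":0,"ry":0,"rz":0},{"dx":0,"dy":0,"dz":0.5,"rx":0,"ry":0,"rz":0}]' --fingers 0.3

```text
t: 27.38
eef_pos: [557.3, -284.9, 226.5]
tcp_rot: [-3.141, 0.0, 1.57]
ft_force: [-0.0, -0.1, 1.6]
opening: 0.583
```

```bash
python3 - <<'E'
from h import *
st(2)
E
```

```text
mean [ 557.32 -284.91  226.54] std [0.01 0.01 0.01] F [1.1 0.1 0.9] op 0.58 rot [-3.1409e+00  3.0000e-04  1.5699e+00] t 27.48
```

play_rows --increments '[{"dx":0,"dy":0,"dz":-3,"rx":0,"ry":0,"rz":0},{"dx":0,"dy":0,"dz":-15,"rx":0,"ry":0,"rz":0},{"dx":0,"dy":0,"dz":-40,"rx":0,"ry":0,"rz":0},{"dx":0,"dy":0,"dz":-70,"rx":0,"ry":0,"rz":0},{"dx":0,"dy":0,"dz":-95,"rx":0,"ry":0,"rz":0},{"dx":15,"dy":-2,"dz":-103,"rx":0,"ry":0,"rz":0},{"dx":45,"dy":-7,"dz":-103,"rx":0,"ry":0,"rz":0},{"dx":80,"dy":-12,"dz":-103,"rx":0,"ry":0,"rz":0}]'

```text
t: 28.15
eef_pos: [544.7, -204.3, 330.2]
tcp_rot: [3.141, 0.001, 1.568]
ft_force: [0.3, -0.1, -1.1]
opening: 0.583
```

```bash
python3 -c "
from h import *
inc([518.3,-15.9,300])"
```

```text
to [518.3, -15.9, 300] inc [188.3 -27.   30. ] [ 0.    0.01 -0.03] t 28.15
```

play_rows --increments '[{"dx":36,"dy":-5,"dz":2,"rx":0,"ry":0,"rz":0},{"dx":72,"dy":-10,"dz":6,"rx":0,"ry":0,"rz":0},{"dx":108,"dy":-16,"dz":12,"rx":0,"ry":0,"rz":0},{"dx":144,"dy":-21,"dz":18,"rx":0,"ry":0,"rz":0},{"dx":176,"dy":-25,"dz":24,"rx":0,"ry":0,"rz":0},{"dx":188,"dy":-27,"dz":28,"rx":0,"ry":0,"rz":0},{"dx":188,"dy":-27,"dz":28,"rx":0,"ry":0,"rz":0},{"dx":188,"dy":-27,"dz":28,"rx":0,"ry":0,"rz":0}]'

```text
t: 28.82
eef_pos: [518.1, -15.7, 302.0]
tcp_rot: [3.142, 0.001, 1.57]
ft_force: [0.3, 0.2, -1.4]
opening: 0.583
```

```bash
python3 - <<'E'
from h import *
st(2);c=cam("wrist"); cv2.imwrite("pics/n1.png",c["image"][:,:,::-1]); st(1)
a=cam("scene");crop(a,"n2",260,120,400,240,5)
inc([518.3,-15.9,260])
E
```

```text
mean [518.43 -16.75 302.16] std [0.05 0.23 0.03] F [ 0.1 -0.4 -1.3] op 0.583 rot [3.1407e+00 1.1000e-03 1.5672e+00] t 28.92
mean [518.47 -17.3  302.14] std [0. 0. 0.] F [ 0.5 -0.5 -1.2] op 0.578 rot [3.1408e+00 1.0000e-03 1.5663e+00] t 29.02
to [518.3, -15.9, 260] inc [ 1.4 -0.2 42.1] [ 0.01  0.01 -0.04] t 29.07
```

View pics/n1.png

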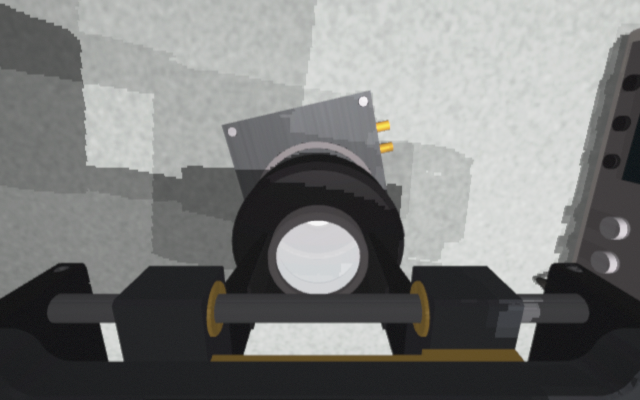

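View pics/n2.png

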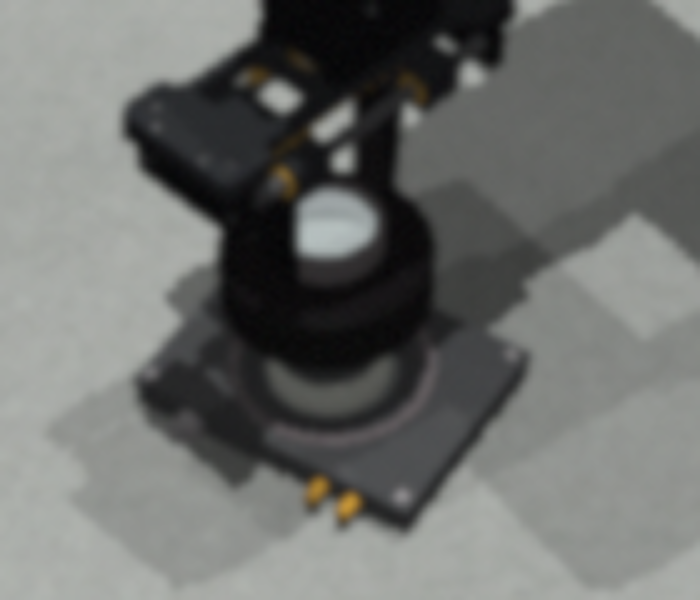

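play_rows --increments '[{"dx":1.2,"dy":-0.1,"dz":12,"rx":0,"ry":0,"rz":-0.04},{"dx":1.2,"dy":-0.1,"dz":24,"rx":0,"ry":0,"rz":-0.04},{"dx":1.2,"dy":-0.1,"dz":36,"rx":0,"ry":0,"rz":-0.04},{"dx":1.2,"dy":-0.1,"dz":43,"rx":0,"ry":0,"rz":-0.04},{"dx":1.2,"dy":-0.1,"dz":48,"rx":0,"ry":0,"rz":-0.04},{"dx":1.2,"dy":-0.1,"dz":49,"rx":0,"ry":0,"rz":-0.04},{"dx":1.2,"dy":-0.1,"dz":49,"rx":0,"ry":0,"rz":-0.04}]'

```text
t: 29.65
eef_pos: [518.5, -16.3, 253.1]
tcp_rot: [3.141, 0.001, 1.57]
ft_force: [-0.1, 0.6, -0.9]
opening: 0.58
```

```bash
python3 - <<'E'
from h import *
st(2);c=cam("wrist"); crop(c,"o1",210,130,430,300,3.6)
inc([518.3,-15.9,248.5])
E
```

```text
mean [518.5  -16.22 253.48] std [0.   0.02 0.09] F [ 0.1 -0.7 -2.1] op 0.581 rot [3.1401e+00 1.1000e-03 1.5704e+00] t 29.75
to [518.3, -15.9, 248.5] inc [ 0.3 -0.2  5.1] [ 0.01  0.01 -0.  ] t 29.8
```

View pics/o1.png

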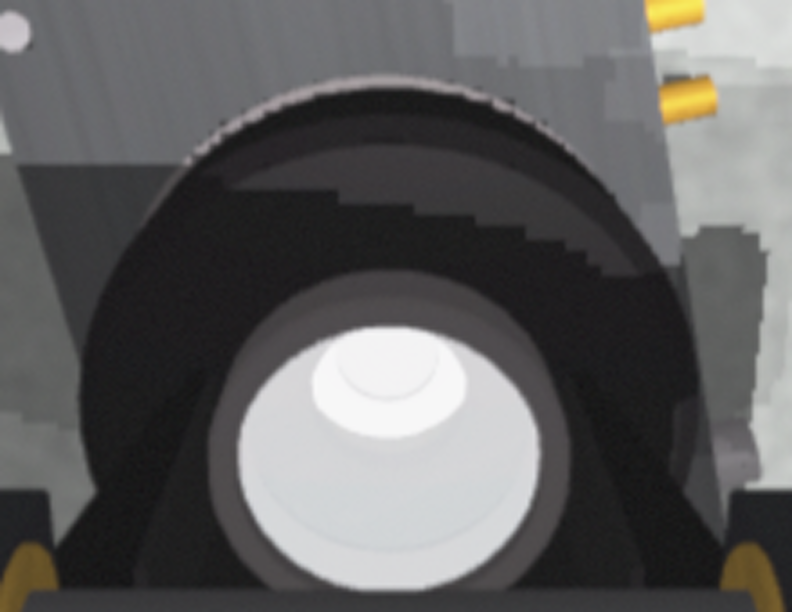

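```bash
python3 - <<'E'
from h import *
c=cam("wrist"); s=3.6;o=np.array((210,130)); p=tool()[0]; zf=p[2]-226.5; print(p,zf)
f=lambda q,z: ray(c,[(np.array(q)+.5)/s-.5+o],z)[0].round(1)
print("seal top",f((388,74),22),"lid foot",f((388,88),zf))
circ(c,[(388,74),(300,89),(250,116),(205,148),(505,100),(560,137)],22,s,o,52)
circ(c,[(388,88),(250,122),(530,122)],zf,s,o,52)
E
```

```text
[518.4695093  -16.11145803 253.61780429] 27.117804290762308
seal top [518.4  36.8  22. ] lid foot [518.4  35.   27.1]
centre [518.8 -15.6] res [ 0.4  0.3 -0.4 -0.2  0.1 -0.4]
centre [518.8 -16.7] res [-0.3  0.2  0.2]
```

play_rows --increments '[{"dx":1.0,"dy":0,"dz":1.5,"rx":0,"ry":0,"rz":0},{"dx":1.0,"dy":0,"dz":3,"rx":0,"ry":0,"rz":0},{"dx":1.0,"dy":0,"dz":4,"rx":0,"ry":0,"rz":0},{"dx":1.0,"dy":0,"dz":4,"rx":0,"ry":0,"rz":0}]'

```text
t: 30.18
eef_pos: [518.4, -15.1, 249.4]
tcp_rot: [3.14, 0.001, 1.571]
ft_force: [0.6, -0.4, -1.3]
opening: 0.581
```

```bash
python3 - <<'E'
from h import *
st(2);c=cam("wrist"); crop(c,"o2",210,130,430,300,3.6)
E
```

```text
mean [518.45 -15.08 249.52] std [0.02 0.01 0.02] F [ 0.1 -0.9 -1.4] op 0.58 rot [3.1401e+00 1.1000e-03 1.5705e+00] t 30.28
```

View pics/o2.png

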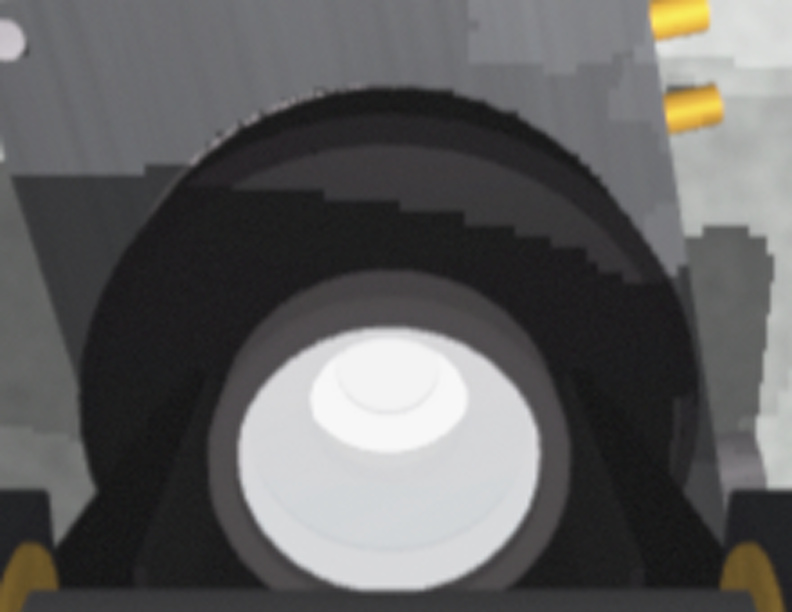

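play_rows --increments '[{"dx":0,"dy":-0.5,"dz":0.3,"rx":0,"ry":0,"rz":0},{"dx":0,"dy":-0.5,"dz":0.8,"rx":0,"ry":0,"rz":0},{"dx":0,"dy":-0.5,"dz":1.1,"rx":0,"ry":0,"rz":0},{"dx":0,"dy":-0.5,"dz":1.1,"rx":0,"ry":0,"rz":0}]'

```text
t: 30.67
eef_pos: [518.0, -15.1, 248.6]
tcp_rot: [3.14, 0.001, 1.57]
ft_force: [0.1, 0.2, 1.0]
opening: 0.582
```

```bash
python3 - <<'E'
from h import *
st(2);c=cam("wrist"); crop(c,"o3",210,130,430,300,3.6)
E
```

```text
mean [517.95 -15.12 248.57] std [0.   0.   0.01] F [-0.2 -0.1  1.2] op 0.581 rot [3.1400e+00 1.1000e-03 1.5705e+00] t 30.77
```

View pics/o3.png

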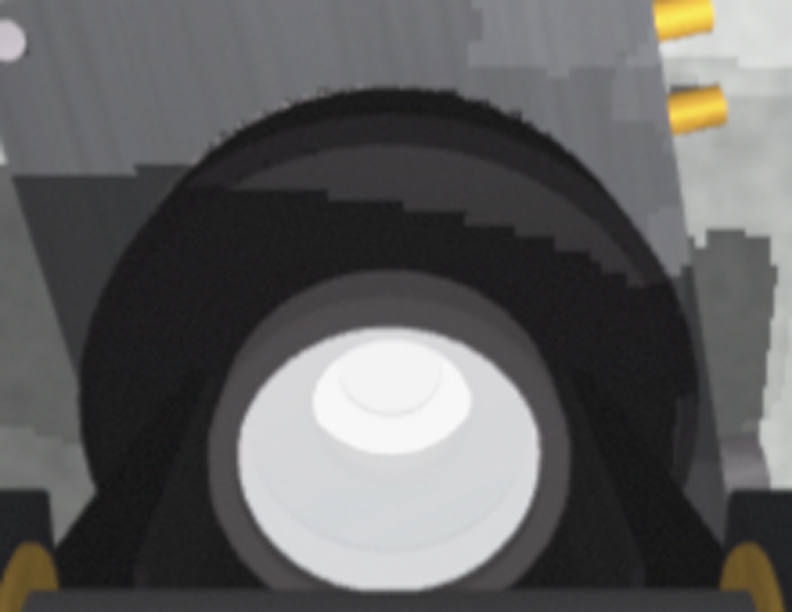

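play_rows --increments '[{"dx":0,"dy":0,"dz":0.1,"rx":0,"ry":0,"rz":0},{"dx":0,"dy":0,"dz":0.1,"rx":0,"ry":0,"rz":0},{"dx":0,"dy":0,"dz":0,"rx":0,"ry":0,"rz":0},{"dx":0,"dy":0,"dz":0,"rx":0,"ry":0,"rz":0},{"dx":0,"dy":0,"dz":0,"rx":0,"ry":0,"rz":0}]' --fingers 0.9

```text
t: 31.23
eef_pos: [518.0, -15.1, 248.6]
tcp_rot: [3.14, 0.001, 1.571]
ft_force: [0.3, 0.7, -0.0]
opening: 0.869
```

play_rows --increments '[{"dx":0,"dy":0,"dz":-10,"rx":0,"ry":0,"rz":0},{"dx":0,"dy":0,"dz":-40,"rx":0,"ry":0,"rz":0},{"dx":0,"dy":0,"dz":-80,"rx":0,"ry":0,"rz":0},{"dx":0,"dy":0,"dz":-120,"rx":0,"ry":0,"rz":0},{"dx":0,"dy":0,"dz":-145,"rx":0,"ry":0,"rz":0},{"dx":0,"dy":0,"dz":-156,"rx":0,"ry":0,"rz":0},{"dx":0,"dy":0,"dz":-156,"rx":0,"ry":0,"rz":0},{"dx":0,"dy":0,"dz":-156,"rx":0,"ry":0,"rz":0}]'

```text
t: 31.9
eef_pos: [517.4, -14.9, 405.1]
tcp_rot: [3.139, 0.001, 1.571]
ft_force: [0.1, -0.0, -0.3]
opening: 0.9
```

```bash
python3 - <<'E'
from h import *
st(1);c=cam("wrist"); crop(c,"p1",248,108,388,238,5)
b=cam("side"); crop(b,"p2",260,165,360,245,7)
a=cam("scene"); cv2.imwrite("pics/p3.png",a["image"][:,:,::-1])
E
```

```text
mean [517.39 -14.88 404.13] std [0. 0. 0.] F [ 0.2  0.4 -0.7] op 0.899 rot [3.1406e+00 1.1000e-03 1.5706e+00] t 31.95
```

View pics/p1.png

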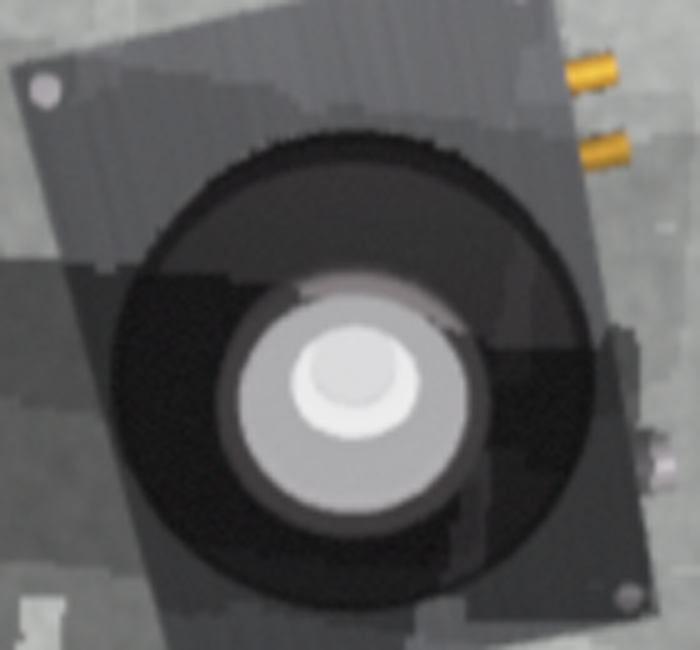

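View pics/p2.png

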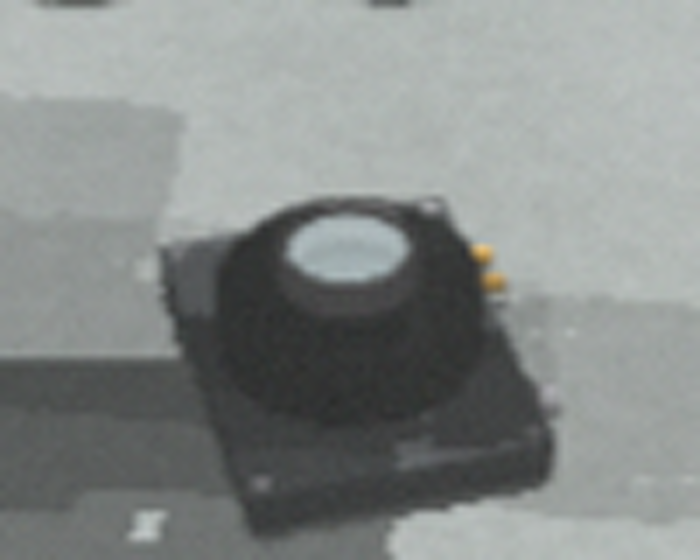

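View pics/p3.png

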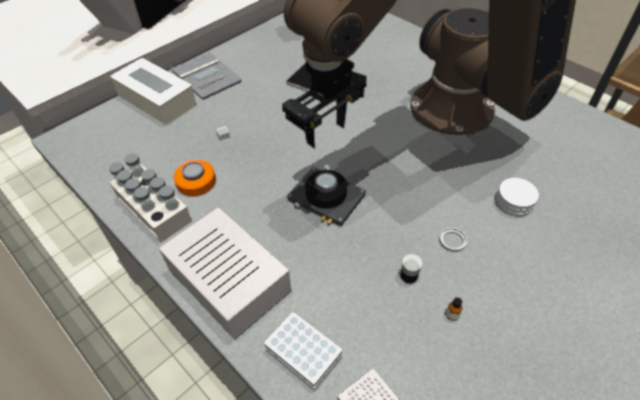

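```bash
python3 - <<'E'
from h import *
c=cam("wrist"); o=(248,108)
box(c,217,491,271,538,70,5,o); box(c,237,470,293,515,70,5,o)
circ(c,[(352,131),(230,168),(475,168),(150,270)],22,5,o,52); st(1)
E
```

```text
width 55.6 height 56.0 centre [518.  -15.3   0. ] [518.  -14.9  70. ]
width 47.3 height 46.5 centre [517.9 -15.    0. ] [517.9 -14.7  70. ]
centre [518.5 -16.5] res [ 0.3  0.4 -0.5 -0.5]
mean [517.82 -14.98 403.62] std [0. 0. 0.] F [-0.5  0.8 -0.7] op 0.9 rot [-3.1414e+00  8.0000e-04  1.5705e+00] t 32.2
```

The lid's collar centre measures about (518.0, −15.1), against (517.6, −15.5) for the seal, which is within 1 mm. Its size at z = 70 also fits a fully seated lid, so I'm handing the job in.

```bash
python3 -c "
from h import *
print(env.job_done())"
```

```text
the job is handed in; nothing more can be done
None
```

The chamber is built up in the order you asked for: small-bore adapter in the well, dish in its bore, steel hold-down ring over the dish's rim, then the black lid. I handed it in at about t = 32 s with the gripper open and well clear.

**Last checks:**
- **Heights:** each part was let go within about 0.1 mm of its calculated home height. The wrist force stayed within about 3 N in every reading, and the tool stayed level to a few milliradians.
- **Lid:** its collar measured (518.0, −15.1) against (517.6, −15.5) for the seal line, about 0.6 mm off. No seal line showed around it. A rougher fit of the lid's foot edge gave (518.5, −16.5), about 1.4 mm off. I put that down to the partly shadowed edge.
- **Things not to move:** the wide adapter, oil bottle, lens case, cover-slip box and orange lid look unmoved in the last scene picture. I compared them by eye and did not measure them.

No check failed.

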